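Close the nested shields over the blue sample

TASK

Stand the blue sample upright in the middle of the brass stage, then cover it with its three shields one after another, the small copper one first, then the medium aluminium one, then the large dark steel one, so that each stands centred and flat on the brass stage over the one before. Set each down gently, without dropping it, and leave the green sample, the bottle, the jar and the brown roll where they are.

Things in the scene. Friction and masses are not known exactly. Their poses are not given: they have to be found in the camera images.
- stage_brass: The sample stage to use: low flat disc with a brass (golden) top, diameter 110 mm, 12 mm high, fixed to the bench. Origin at the centre of its underside (on the bench, z = 0), z up; its flat top is 12 mm above the origin.
- stage_black: A second sample stage, not to be used: same disc (diameter 110 mm, 12 mm high, fixed) with a black top. Origin at the centre of its underside.
- sample_blue: The blue sample: upright plain cylinder, diameter 26 mm, 26 mm high, blue with a thin steel foot, 40 g, loose. Origin at the centre of its underside, z up along its axis.
- sample_green: A green sample, not to be used: same cylinder (diameter 26 mm, 26 mm high) in green, loose. Origin at the centre of its underside.
- shield_small: Small shield: copper can, closed on top, open below. Outside diameter 46 mm, inside 40 mm, lid top 33 mm above the rim it stands on (inside height 30 mm). On the lid's centre a white cylindrical knob, diameter 18 mm, 24 mm tall (its top is 57 mm above the rim). About 100 g, loose. Origin at the centre of the open lower rim, z up along its axis to the knob.
- shield_medium: Medium shield: bare aluminium can, closed on top, open below. Outside diameter 66 mm, inside 60 mm, lid top 65 mm above the rim (inside height 62 mm). Red knob on the lid's centre, diameter 18 mm, 24 mm tall (top 89 mm above the rim). About 160 g, loose. Origin at the centre of the open lower rim, z up along its axis.
- shield_large: Large shield: dark steel can, closed on top, open below. Outside diameter 86 mm, inside 80 mm, lid top 97 mm above the rim (inside height 94 mm). Yellow knob on the lid's centre, diameter 18 mm, 24 mm tall (top 121 mm above the rim). About 300 g, loose. Origin at the centre of the open lower rim, z up along its axis.
- bottle: Bystander: small amber glass bottle with a white cap, diameter 40 mm, 85 mm high, loose, standing. Origin at the centre of its underside.
- jar: Bystander: small white jar with an orange lid, diameter 52 mm, 50 mm high, loose. Origin at the centre of its underside.
- tape_roll: Bystander: brown roll (ring) lying flat, outer diameter 64 mm, hole 40 mm, 22 mm high, loose. Origin at the centre of its underside.
Mind the look-alikes: they are no part of the job. There is more than one size of the shield_large; the one meant has the size given above.

How it is judged:
On the way, in this order (a step that is already met when the one before it is completed fails the run):
1. the blue sample stands upright on the middle of the brass stage, released (horizontal distance between sample_blue and stage_brass below 0.01 m and z of sample_blue in the frame of stage_brass between 0.008 and 0.016 m and angle between sample_blue's own z axis and vertical below 0.1 rad and contact force between the fingers and sample_blue below 0.1 N and linear speed of sample_blue below 0.02 m/s), for 0.2 s.
2. the small copper shield stands over the sample on the brass stage, released (horizontal distance between shield_small and stage_brass below 0.01 m and z of shield_small in the frame of stage_brass between 0.008 and 0.016 m and angle between shield_small's own z axis and vertical below 0.1 rad and contact force between the fingers and shield_small below 0.1 N and linear speed of shield_small below 0.02 m/s), for 0.2 s.
3. the medium aluminium shield stands over the small one on the brass stage, released (horizontal distance between shield_medium and stage_brass below 0.01 m and z of shield_medium in the frame of stage_brass between 0.008 and 0.016 m and angle between shield_medium's own z axis and vertical below 0.1 rad and contact force between the fingers and shield_medium below 0.1 N and linear speed of shield_medium below 0.02 m/s), for 0.2 s.
4. the large steel shield stands over the medium one on the brass stage, released (horizontal distance between shield_large and stage_brass below 0.01 m and z of shield_large in the frame of stage_brass between 0.008 and 0.016 m and angle between shield_large's own z axis and vertical below 0.1 rad and contact force between the fingers and shield_large below 0.1 N and linear speed of shield_large below 0.02 m/s), for 0.2 s.
At the end, for the whole second after the job is handed in: Blue sample and small, medium and large shields all stand on the brass stage: each centre within 10 mm of the stage's centre, underside within 4 mm of the stage's top, upright within 0.1 rad, released and at rest (all of step 1 and all of step 2 and all of step 3 and all of step 4); the robot touches nothing.
It fails at once if the green sample, bottle, jar or brown roll is moved by more than 25 mm or tipped over (distance of any of sample_green, bottle, jar, tape_roll from where it was at the start of the episode above 0.025 m or angle between any of sample_green, bottle, jar, tape_roll's own z axis and vertical above 0.5 rad).
It fails at once if the sample or a shield is dropped onto the stage: near it, out of the fingers, faster than 0.6 m/s (a fall of about 18 mm) ((linear speed of sample_blue above 0.6 m/s and contact force between the fingers and sample_blue below 0.01 N and horizontal distance between sample_blue and stage_brass below 0.05 m) or (linear speed of shield_small above 0.6 m/s and contact force between the fingers and shield_small below 0.01 N and horizontal distance between shield_small and stage_brass below 0.05 m) or (linear speed of shield_medium above 0.6 m/s and contact force between the fingers and shield_medium below 0.01 N and horizontal distance between shield_medium and stage_brass below 0.05 m) or (linear speed of shield_large above 0.6 m/s and contact force between the fingers and shield_large below 0.01 N and horizontal distance between shield_large and stage_brass below 0.05 m)).
It also fails if it takes over 102 s, if anything falls off the work surface, if the arm or the gripper's body presses on something with over 40 N, if the wrist force passes 120 N, or if a joint passes its speed limit or range.

ROBOT

A 6-joint arm with a two-finger parallel gripper is mounted at the origin on the work surface. World frame = base frame: x ahead of the robot, y to its left, z up, the work surface at z = 0. Lengths are in m, angles in rad, forces in N, time in s.
With the tool pointing down it reaches from about 0.35 to 0.925 m from the base axis. Payload 6.4 kg.
Tool frame: the origin (TCP) lies midway between the tips of the shut fingers; the grasp point (between the pads) lies 19 mm behind it (env.tcp_to_grasp is the distance from the TCP to the grasp point, in m); x points along the fingers, z is the direction in which the jaws open and shut, and the axes are right-handed (so a half turn about x gives the same grasp; the last joint's range is limited). The gripper opens to 94 mm and grips with 3 to 60 N. Pads are 16 mm wide; open, the fingers measure 119 mm over their backs; the gripper's body (75 mm by 177 mm) begins 78 mm behind the grasp point.
Start: joints at [0.944, 0.245, 1.558, -0, 1.339, -0.174], TCP at [0.284, 0.585, 0.205] pointing down, gripper open.
Joint ranges: [-3.13, 3.13], [-1.02, 2.26], [0.13, 2.54], [-0.95, 4.09], [0.21, 2.88], [-2.74, 2.74]. Speed limits (rad/s): [2.57, 2.57, 3.14, 3.14, 3.14, 3.14].

INTERFACE

Orientations are given as a 3x3 rotation matrix whose columns are the frame's x, y, z axes.
In Python, from rig import env gives the robot as it stands.
- The arm moves only by the tool carry_out, never from a script. Its argument "rows" is a list of rows, each a list of 3 entries, a list of its own where there are three numbers: the shift along the tool's x, y, z in m, then the turn, a rotation vector about the tool's x, y, z in degrees, then the opening in per cent of the stroke, from 0 (shut) to 100 (fully open). A call has 1 to 5 rows; each row shifts and turns the pose as measured when the row begins, along the tool's axes as they then stand; what a row does not reach is not made up. A row lasts 1/12 s, in which the tool goes at most 41.7 mm and 7.16 degrees, less where a joint would pass 70% of its speed; a pose out of reach is approached as far as the arm can. A call with a gripper value outside its range is refused whole. The fingers move at their own pace and stop on an object; "newtons" is the grip in N (left out, the last holds). Time passes only in rows, so rows that do not move let the fingers close. It gives the time, the measured TCP pose, the force and the opening at its end, in the units of the state.
- env.get_obs(): the state, without advancing time (a new reading comes with each control period).
- env.read_camera(name): name is "scene" or "top" or "wrist"; returns the picture (480x640x3 uint8, red, green, blue); there is no depth.
- env.get_calibration(name): a dict with "fx", "fy", "cx", "cy" (pixels), "distortion" ([k1, k2, p1, p2, k3] as OpenCV has them; the pictures are not rectified), "rvec" (rotation vector, rad) and "tvec" (3), from world to camera coordinates, as OpenCV has them; the wrist camera has in their place "T_tool_cam" (4x4, takes a point from camera to tool coordinates, whose origin is the TCP and whose axes are the tool frame's). Camera axes: x right, y down, z forward; pixel columns grow to the right and rows downward; lengths in m; the calibration is good to about 2 mm. A picture is of the moment at which its call begins: read the wrist's pose just before it. get_calibration takes no time and is no camera call.
- env.sign_off(): hands the job in, once; it reports no verdict.
The state is a dict: "time_s": time; "joints": joint angles; "joint_velocities": joint speeds; "joint_torque": joint torques, N m; "ee_pos": TCP position; "orientation": TCP orientation; "force": force on the tool from outside, world axes, zero at the start; "wrist_torque": the same for the moment, N m; "finger_gap": opening from 0.0 (shut) to 1.0 (fully open).
Only numpy, scipy, OpenCV 4.12 (cv2) and the standard library are available. Lean on these libraries where they do the work, as an engineer would, in place of code of your own. Each camera call takes 0.05 s, during which the arm holds its last target.

## Working session

There is one attempt and no reset: what is moved stays moved. The work goes in short steps, Python scripts to look and compute and a tool call to move; the robot and the scene stay as the last step left them, time stands still between calls to the robot, and variables do not carry over. Pictures are saved under pics/ and viewed, and the job is handed in when it is done.

Besides the shell and the picture viewer there is one more tool, called after "Request:" by a JSON object that holds its "fn" and its "kwargs". carry_out: Moves the arm, as the interface text tells. Its arguments: {"type":"object","properties":{"rows":{"type":"array","items":{"type":"array"}},"newtons":{"type":"number"}},"required":["rows"]}

```bash
mkdir -p pics; ls; python3 - <<'E'
from rig import env
import cv2
o=env.get_obs(); print({k:(v.tolist() if hasattr(v,'tolist') else v) for k,v in o.items()})
print(env.tcp_to_grasp)
for n in ["scene","top","wrist"]:
    print(n,env.get_calibration(n))
    cv2.imwrite(f"pics/{n}0.png",env.read_camera(n)[:,:,::-1])
E
```

```text
pics
{'time_s': 0.0, 'joints': [0.943901818148184, 0.24579602310349555, 1.558979843819747, -2.4865012525300377e-05, 1.3386914325510804, -0.17410273655497635], 'joint_velocities': [0.0008956069320522485, -0.00036706710893674255, 0.0006585198200163463, -0.0008071925343569804, -0.0014283940281333992, 0.0014368730555752876], 'joint_torque': [0.0013543241220759228, -41.58331274986267, -31.460022926330566, 0.06852161139249802, 0.033200400648638606, -0.00015246594557538629], 'ee_pos': [0.28401265266555614, 0.5840142161181452, 0.2043752740926677], 'orientation': [[-0.0010801306785824707, -0.8992316198524096, 0.43747151584455046], [-0.0015323824869094582, 0.43747274579019224, 0.8992303645310824], [-0.9999982425592712, 0.00030091261444099973, -0.0018504945197086885]], 'force': [-0.5294004533296561, 0.40899892454578934, 0.9740663818160757], 'wrist_torque': [0.03213089541677031, -0.0033785125613686328, 0.04223735400893274], 'finger_gap': 0.999388157984796}
0.0188
scene {'fx': 612.0331188054801, 'fy': 612.0331188054801, 'cx': 324.2195699859804, 'cy': 242.96390083394854, 'distortion': array([0.059
[... 327 characters left out ...]
    ,  0.        ,  0.        ]), 'rvec': array([ 2.14813088, -2.11460231,  0.15750086]), 'tvec': array([-0.00996575,  0.55757796,  0.94189177])}
wrist {'fx': 399.39565136838985, 'fy': 399.39565136838985, 'cx': 319.66108387957433, 'cy': 236.08996642622012, 'distortion': array([-0.03294926,  0.        ,  0.        ,  0.        ,  0.        ]), 'T_tool_cam': array([[ 1.33237844e-03, -2.83817844e-01,  9.58877290e-01,
        -1.79693907e-01],
       [-6.03007457e-05, -9.58878162e-01, -2.83818018e-01,
         8.42030166e-02],
       [ 9.99999111e-01,  3.20331993e-04, -1.29470302e-03,
        -7.67266002e-05],
       [ 0.00000000e+00,  0.00000000e+00,  0.00000000e+00,
         1.00000000e+00]])}
```

View pics/scene0.png

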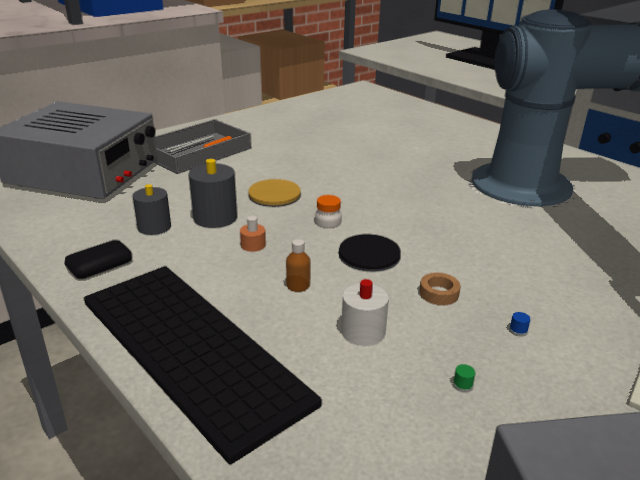

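View pics/top0.png

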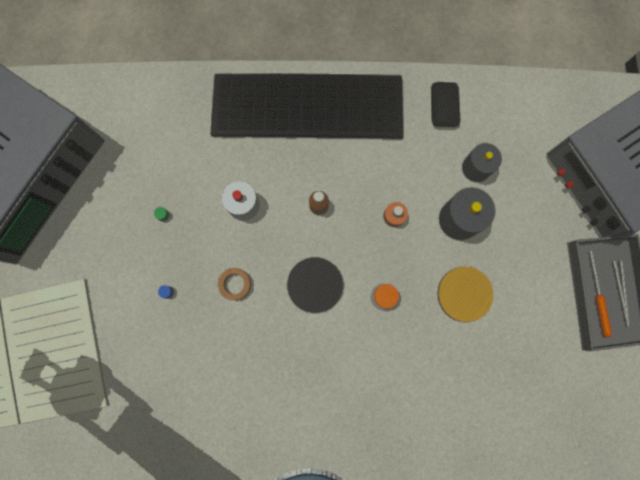

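View pics/wrist0.png

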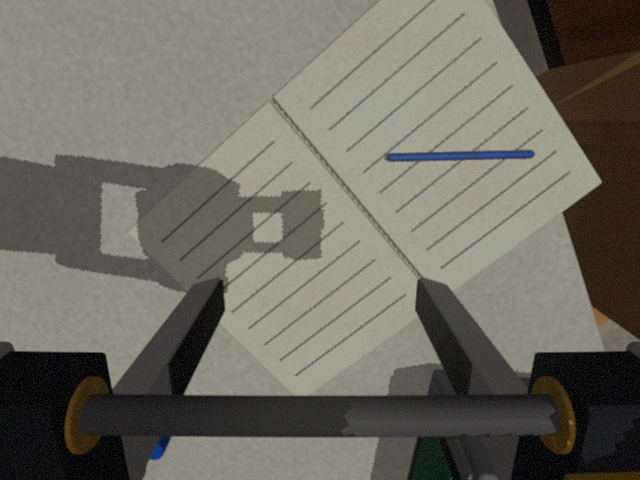

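The two dark steel cans with yellow knobs are at top (482,162) / scene (152,210) and top (467,214) / scene (213,195). I'll measure both, along with everything else.

```bash
cat > h.py <<'E'
import numpy as np, cv2
from rig import env
def ext(name,obs=None):
    c=env.get_calibration(name)
    K=np.array([[c['fx'],0,c['cx']],[0,c['fy'],c['cy']],[0,0,1]]);D=np.array(c['distortion'])
    if name=='wrist':
        T=np.eye(4);T[:3,:3]=np.array(obs['orientation']);T[:3,3]=obs['ee_pos'];T=T@np.array(c['T_tool_cam'])
        return K,D,T[:3,:3],T[:3,3]
    R=cv2.Rodrigues(np.array(c['rvec']))[0].T
    return K,D,R,-R@np.array(c['tvec'])
def ray(cam,uv,z):
    K,D,R,p=cam
    q=cv2.undistortPoints(np.array(uv,float).reshape(-1,1,2),K,D)[:,0]
    d=np.c_[q,np.ones(len(q))]@R.T
    return p+d*((z-p[2])/d[:,2])[:,None]
def proj(cam,P):
    K,D,R,p=cam
    return cv2.projectPoints(np.array(P,float).reshape(-1,3),cv2.Rodrigues(R.T)[0],-R.T@p,K,D)[0][:,0]
def mask(img,lo,hi):
    h=cv2.cvtColor(img,cv2.COLOR_RGB2HSV)
    if lo[0]>hi[0]:
        return cv2.inRange(h,np.array([0,lo[1],lo[2]]),np.array(hi))|cv2.inRange(h,np.array(lo),np.array([180,hi[1],hi[2]]))
    return cv2.inRange(h,np.array(lo),np.array(hi))
def blobs(m,amin=15):
    n,l,s,c=cv2.connectedComponentsWithStats(m)
    return [(c[i].round(1).tolist(),s[i].tolist()) for i in range(1,n) if s[i,4]>=amin]
E
python3 - <<'E'
from h import *
cols=dict(red=((175,150,80),(5,255,255)),yellow=((22,180,120),(32,255,255)),brass=((15,120,100),(24,255,255)),blue=((105,120,60),(125,255,255)),green=((45,100,50),(85,255,255)),copper=((5,80,80),(14,255,255)))
for n in ['top','scene']:
    img=cv2.imread(f'pics/{n}0.png')[:,:,::-1].copy()
    cam=ext(n); print(n,cam[3])
    for k,(a,b) in cols.items():
        print(n,k,[x for x in blobs(mask(img,a,b))])
img=cv2.imread('pics/top0.png')
cv2.imwrite('pics/crop1.png',cv2.resize(img[130:330,370:510],None,fx=4,fy=3.9)[:600])
a=cv2.resize(img[140:250,430:510],None,fx=5,fy=5);b=cv2.imread('pics/scene0.png')[150:260,120:250];b=cv2.resize(b,None,fx=3,fy=5)
cv2.imwrite('pics/crop1.png',np.hstack([a,b]))
E
```

```text
top [ 0.39971061 -0.01560936  1.01889174]
top red [([561.1, 171.7], [558, 169, 7, 6, 24]), ([569.4, 184.0], [567, 182, 6, 6, 26]), ([236.6, 194.7], [233, 191, 8, 8, 47])]
top yellow [([488.7, 154.8], [486, 152, 6, 6, 28]), ([476.0, 206.4], [472, 202, 9, 10, 67])]
top brass [([465.3, 293.8], [439, 267, 54, 55, 2338]), ([234.2, 283.8], [219, 269, 30, 30, 285]), ([604.2, 315.7], [603, 310, 4, 12, 18])]
top blue [([164.4, 291.4], [159, 286, 12, 12, 115])]
top green [([23.9, 207.3], [21, 204, 6, 7, 15]), ([160.1, 213.0], [155, 208, 12, 12, 105]), ([11.4, 225.4], [6, 217, 12, 19, 30])]
top copper [([317.2, 203.3], [310, 194, 18, 16, 102]), ([395.1, 214.2], [384, 202, 24, 25, 374]), ([386.2, 295.7], [374, 284, 26, 25, 505]), ([603.3, 315.3], [595, 294, 17, 44, 386])]
scene [1.1533211  0.63811858 0.57845323]
scene red [([126.7, 172.9], [123, 170, 8, 6, 35]), ([119.0, 178.6], [115, 176, 9, 6, 41]), ([365.6, 288.6], [360, 279, 12, 20, 205])]
scene yellow [([210.6, 165.7], [206, 159, 10, 15, 120]), ([148.5, 189.3], [145, 185, 7, 10, 59])]
scene brass [([226.9, 12.6], [224, 9, 9, 8, 34]), ([210.7, 165.5], [206, 158, 10, 16, 143]), ([274.2, 191.6], [249, 179, 51, 26, 1048]), ([148.6, 189.5], [145, 184, 8, 12, 79])]
scene blue [([61.4, 1.6], [58, 0, 7, 5, 22]), ([117.9, 6.2], [79, 0, 84, 17, 1091]), ([519.8, 322.3], [510, 312, 20, 22, 334])]
scene green [([464.0, 376.3], [454, 364, 21, 25, 411])]
scene copper [([219.3, 2.1], [198, 0, 46, 7, 199]), ([305.8, 53.2], [240, 0, 105, 100, 5384]), ([366.3, 21.8], [354, 0, 26, 47, 998]), ([254.5, 22.3], [219, 9, 65, 27, 1092]), ([222.8, 29.7], [219, 26, 8, 9, 64]), ([236.6, 36.6], [233, 35, 8, 4, 17]), ([364.2, 73.4], [354, 64, 22, 20, 290]), ([217.2, 141.0], [203, 136, 29, 12, 117]), ([328.4, 203.1], [317, 194, 24, 19, 390]), ([252.5, 238.2], [240, 224, 26, 28, 562]), ([298.4, 270.6], [286, 252, 24, 40, 751]), ([440.0, 288.5], [421, 273, 39, 32, 898])]
```

View pics/crop1.png

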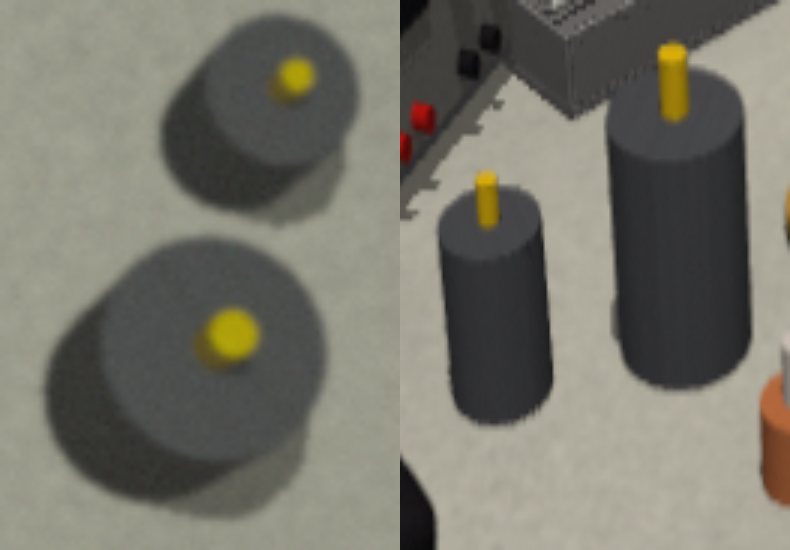

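The crop shows a bigger can at top (467,214), with an 18 mm knob at (476.6,206.8), and a scaled-down copy at (482,162). The big one fits 86 mm and the copy is about 55 mm, so the big one is the target. Now the positions from both views.

```bash
python3 - <<'E'
from h import *
t=ext('top');s=ext('scene')
def tri(ut,us):
    P=[]
    A=np.zeros((3,3));b=np.zeros(3);
    for c,u in((t,ut),(s,us)):
        q=ray(c,[u],0)[0]-c[3];d=q/np.linalg.norm(q);M=np.eye(3)-np.outer(d,d);A+=M;b+=M@c[3]
    return np.linalg.solve(A,b)
img=cv2.imread('pics/top0.png')[:,:,::-1].copy()
def white(x0,y0,x1,y1,zz=0):
    h=cv2.cvtColor(img,cv2.COLOR_RGB2HSV);m=np.zeros(h.shape[:2],np.uint8);m[y0:y1,x0:x1]=cv2.inRange(h,np.array([0,0,140]),np.array([180,70,255]))[y0:y1,x0:x1];return blobs(m)
print('whites',white(385,203,408,224),white(308,188,330,206))
h=dict(brass=([465.3,293.8],.012),blue=([164.4,291.4],.026),green=([160.1,213],.026),large=([476.6,206.8],.121),med=([236.8,194.9],.089),smallknob=([397.8,211.3],.057),black=([315,285],.012),jar=([386.2,295.7],.05),tape=([234.5,284],.022),bottlecap=([318.5,196.5],.085),copy=([489.2,155],.085))
for k,(u,z) in h.items(): print(k,ray(t,[u],z)[0].round(4))
print('scene brass',ray(s,[[274.2,191.6]],.012).round(4))
print('tri small knob',tri([397.8,211.3],[252,219]).round(4),'large',tri([476.6,206.8],[210.6,161.5]).round(4),'med',tri([236.8,194.9],[365.6,281]).round(4))
# lid widths from top: 
for y,x0,x1,z in((206+140-206+0,0,0,0),):pass
print('lid large width', np.linalg.norm(ray(t,[[450.3,212]],.097)-ray(t,[[495.2,212]],.097)), 'base-lid')
a=cv2.resize(img[180:240,370:430],None,fx=8,fy=8)[:,:,::-1]
b=cv2.resize(img[170:230,210:270],None,fx=8,fy=8)[:,:,::-1]
a=np.hstack([a[:,:400],b[:,:400]]);cv2.imwrite('pics/c2.png',a)
E
```

```text
whites [([386.2, 204.6], [385, 203, 5, 6, 16]), ([405.6, 204.6], [402, 203, 6, 6, 18]), ([397.9, 210.2], [393, 206, 10, 9, 63])] [([318.6, 192.7], [308, 188, 22, 13, 186])]
brass [ 0.4548 -0.2999  0.012 ]
blue [0.4493 0.2902 0.026 ]
green [0.6056 0.3088 0.026 ]
large [ 0.6055 -0.2945  0.121 ]
med [0.6287 0.1442 0.089 ]
smallknob [ 0.6086 -0.1607  0.057 ]
black [ 0.4685 -0.0038  0.012 ]
jar [ 0.4476 -0.1385  0.05  ]
tape [0.467  0.1529 0.022 ]
bottlecap [ 0.6285 -0.0085  0.085 ]
copy [ 0.7161 -0.3348  0.085 ]
scene brass [[ 0.4654 -0.2898  0.012 ]]
tri small knob [ 0.6103 -0.1619  0.0511] large [ 0.6065 -0.296   0.1156] med [0.6296 0.144  0.0874]
lid large width 0.08480263930313588 base-lid
```

View pics/c2.png

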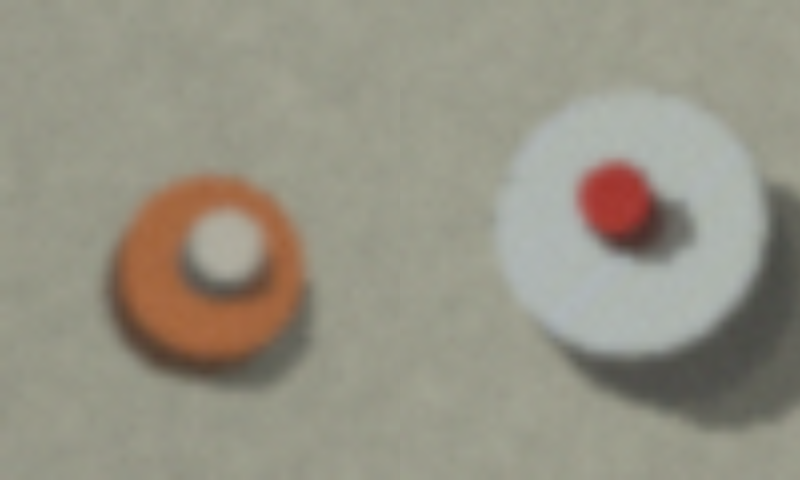

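The bigger dark can measures 85 mm across the lid, so it is the target. The scene camera seems biased by roughly 5 mm in height, so I'll use the top camera and check with the wrist. Next I move over the blue sample.

Request:
{"fn": "carry_out", "kwargs": {"rows": [[[0.0074,-0.0277,-0.0192],[0,0,0],100],[[0.0074,-0.0277,-0.0192],[0,0,0],100],[[0.0074,-0.0277,-0.0192],[0,0,0],100],[[0.0074,-0.0277,-0.0192],[0,0,0],100],[[0.0074,-0.0277,-0.0192],[0,0,0],100]]}}

```text
time_s: 0.57
ee_pos: [0.3662, 0.4373, 0.1665]
orientation: [[0.0, -0.904, 0.428], [0.002, 0.428, 0.904], [-1.0, 0.001, 0.002]]
force: [0.4, 0.1, -0.7]
finger_gap: 1.0
```

Request:
{"fn": "carry_out", "kwargs": {"rows": [[[0.0074,-0.0277,-0.0192],[0,0,0],100],[[0.0074,-0.0277,-0.0192],[0,0,0],100],[[0.0074,-0.0277,-0.0192],[0,0,0],100],[[0.0074,-0.0277,-0.0192],[0,0,0],100],[[0.0074,-0.0277,-0.0192],[0,0,0],100]]}}

```text
time_s: 0.98
ee_pos: [0.452, 0.2835, 0.1265]
orientation: [[-0.001, -0.905, 0.426], [0.002, 0.426, 0.905], [-1.0, 0.001, 0.001]]
force: [0.4, -0.1, 0.0]
finger_gap: 1.005
```

Request:
{"fn": "carry_out", "kwargs": {"rows": [[[0,0,0],[0,0,0],100],[[0,0,0],[0,0,0],100]]}}

```text
time_s: 1.15
ee_pos: [0.4534, 0.2781, 0.1244]
orientation: [[-0.004, -0.901, 0.434], [-0.0, 0.434, 0.901], [-1.0, 0.003, -0.002]]
force: [-0.2, -0.2, -0.2]
finger_gap: 1.001
```

```bash
cat >> h.py <<'E'
def go(x,y,z,o=None):
    o=o or env.get_obs();R=np.array(o['orientation']);d=np.array([x,y,z])-o['ee_pos']
    s=R.T@d; n=np.linalg.norm(s)
    # tilt/yaw fix to vertical
    xa=R[:,0];w=np.cross(xa,[0,0,-1.]);
    print('at',np.round(o['ee_pos'],4),'shift',s.round(4),'norm',n.round(4),'turn deg to vertical',np.degrees(R.T@w).round(2),'gap',round(o['finger_gap'],3),'F',np.round(o['force'],1),'t',round(o['time_s'],2))
def wrist(name):
    o=env.get_obs();img=env.read_camera('wrist');cv2.imwrite(f'pics/{name}.png',img[:,:,::-1]);return np.ascontiguousarray(img),ext('wrist',o),o
E
python3 - <<'E'
from h import *
img,c,o=wrist('w1')
b=blobs(mask(img,(105,120,50),(125,255,255)),100)
for u,s in b: print(u,s,ray(c,[u],.026).round(4),ray(c,[u],.013).round(4))
go(.4493,.2902,.05)
E
```

```text
[334.2, 224.8] [318, 208, 34, 34, 790] [[0.448  0.2916 0.026 ]] [[0.4513 0.2905 0.013 ]]
at [0.4532 0.2784 0.1243] shift [0.0743 0.0084 0.0092] norm 0.0754 turn deg to vertical [-0.   -0.14 -0.17] gap 1.004 F [-0.5 -0.1 -1.3] t 1.2
```

View pics/w1.png

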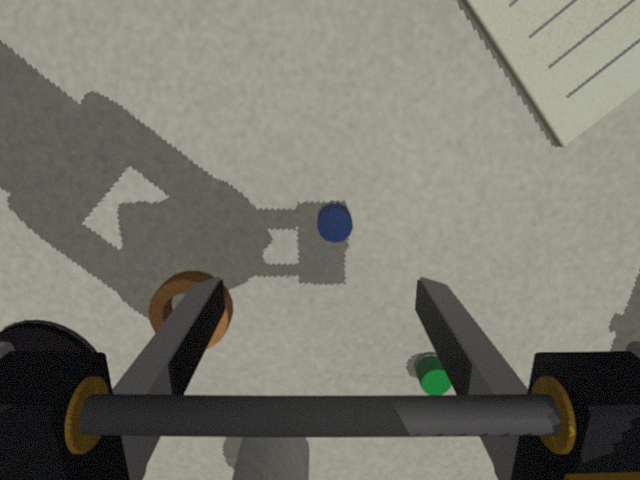

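The blue sample is at wrist (334,225), i.e. about (0.449,0.291), which agrees with the top view; the green one is at (434,378). Approaching it now.

Request:
{"fn": "carry_out", "kwargs": {"rows": [[[0.028,0.004,0.005],[0,-0.1,-0.1],100],[[0.028,0.003,0.004],[0,0,0],100],[[0.015,0.001,0.001],[0,0,0],100],[[0.0,0,0],[0,0,0],100],[[0.0,0,0],[0,0,0],100]]}}

```text
time_s: 1.62
ee_pos: [0.45, 0.2973, 0.0543]
orientation: [[0.005, -0.904, 0.427], [0.003, 0.427, 0.904], [-1.0, -0.003, 0.005]]
force: [0.3, 0.5, -0.1]
finger_gap: 0.997
```

```bash
python3 - <<'E'
from h import *
go(.449,.2908,.006)
E
```

```text
at [0.45   0.2973 0.0543] shift [ 0.0482 -0.0017 -0.0066] norm 0.0487 turn deg to vertical [-0.    0.28  0.16] gap 0.997 F [ 0.3  0.5 -0.1] t 1.62
```

Request:
{"fn": "carry_out", "kwargs": {"rows": [[[0.015,-0.001,-0.004],[0,0.2,0.1],100],[[0.014,0,0],[0,0,0],100],[[0.01,0,0],[0,0,0],100],[[0.005,0,0],[0,0,0],100],[[0,0,0],[0,0,0],100]]}}

```text
time_s: 2.03
ee_pos: [0.452, 0.2983, 0.015]
orientation: [[0.011, -0.907, 0.422], [0.005, 0.422, 0.907], [-1.0, -0.008, 0.009]]
force: [-0.2, 0.5, 0.5]
finger_gap: 0.997
```

```bash
python3 - <<'E'
from h import *
go(.449,.2908,.006)
go(.449,.2908,.006)
E
```

```text
at [0.452  0.2983 0.015 ] shift [ 0.0089 -0.0004 -0.0082] norm 0.0121 turn deg to vertical [-0.    0.51  0.45] gap 0.997 F [-0.2  0.5  0.5] t 2.03
at [0.452  0.2983 0.015 ] shift [ 0.0089 -0.0004 -0.0082] norm 0.0121 turn deg to vertical [-0.    0.51  0.45] gap 0.997 F [-0.2  0.5  0.5] t 2.03
```

Request:
{"fn": "carry_out", "kwargs": {"rows": [[[0.005,0,-0.006],[0,0.5,0.4],100],[[0.004,0,-0.002],[0,0,0],100]]}}

```text
time_s: 2.2
ee_pos: [0.4501, 0.2919, 0.0077]
orientation: [[0.004, -0.907, 0.421], [0.001, 0.421, 0.907], [-1.0, -0.003, 0.002]]
force: [0.5, -0.7, -0.2]
finger_gap: 0.998
```

```bash
python3 - <<'E'
from h import *
go(.449,.2908,.006)
E
```

```text
at [0.4501 0.2919 0.0077] shift [ 0.0017  0.0005 -0.0015] norm 0.0023 turn deg to vertical [0.   0.14 0.18] gap 0.998 F [ 0.5 -0.7 -0.2] t 2.2
```

Request:
{"fn": "carry_out", "kwargs": {"newtons": 15, "rows": [[[0.001,0,-0.001],[0,0.1,0.1],20],[[0,0,0],[0,0,0],10],[[0,0,0],[0,0,0],0],[[0,0,0],[0,0,0],0],[[0,0,0],[0,0,0],0]]}}

```text
time_s: 2.62
ee_pos: [0.4502, 0.2904, 0.0073]
orientation: [[0.002, -0.907, 0.422], [0.0, 0.422, 0.907], [-1.0, -0.002, 0.001]]
force: [-0.2, -0.4, -0.6]
finger_gap: 0.681
```

```bash
python3 - <<'E'
from h import *
go(.449,.2908,.2)
E
```

```text
at [0.4502 0.2904 0.0073] shift [-1.927e-01  9.000e-04  1.000e-04] norm 0.1927 turn deg to vertical [-0.    0.07  0.11] gap 0.681 F [-0.2 -0.4 -0.6] t 2.62
```

Request:
{"fn": "carry_out", "kwargs": {"rows": [[[0,0,0],[0,0,0],0],[[0,0,0],[0,0,0],0],[[0,0,0],[0,0,0],0],[[0,0,0],[0,0,0],0],[[0,0,0],[0,0,0],0]]}}

```text
time_s: 3.03
ee_pos: [0.4506, 0.2906, 0.0079]
orientation: [[0.003, -0.907, 0.422], [0.001, 0.422, 0.907], [-1.0, -0.003, 0.002]]
force: [-0.7, -0.4, -0.5]
finger_gap: 0.332
```

Request:
{"fn": "carry_out", "kwargs": {"rows": [[[0,0,0],[0,0,0],0],[[0,0,0],[0,0,0],0],[[0,0,0],[0,0,0],0]]}}

```text
time_s: 3.28
ee_pos: [0.4506, 0.2907, 0.0079]
orientation: [[0.003, -0.907, 0.421], [0.001, 0.421, 0.907], [-1.0, -0.003, 0.002]]
force: [-0.0, 0.3, -0.5]
finger_gap: 0.273
```

```bash
python3 - <<'E'
from h import *
go(.449,.2908,.2)
wrist('w2')
E
```

```text
at [0.4506 0.2907 0.0079] shift [-0.1921  0.001  -0.0002] norm 0.1921 turn deg to vertical [0.   0.12 0.15] gap 0.273 F [-0.   0.3 -0.5] t 3.28
```

View pics/w2.png

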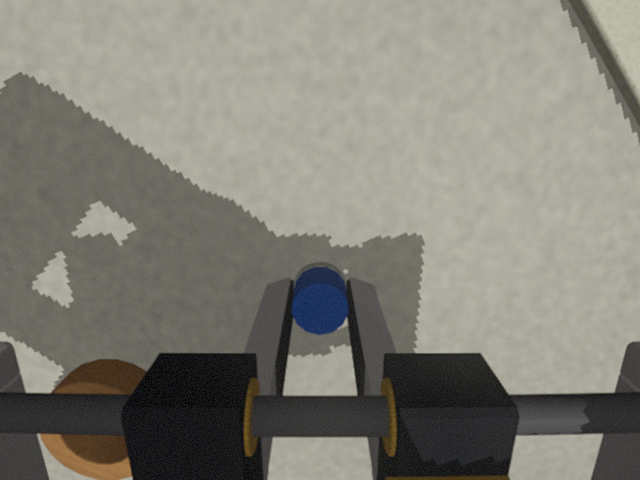

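Gripped, with the gap at 26 mm and the sample at (320,300) between the pads. I'll work out its offset along the pads, and lift.

```bash
python3 - <<'E'
from h import *
img=cv2.imread('pics/w2.png')[:,:,::-1].copy();o=env.get_obs();c=ext('wrist',o)
h=cv2.cvtColor(img,cv2.COLOR_RGB2HSV)
m=mask(img,(105,120,30),(125,255,255));print(blobs(m,100))
print(h[255:345:5,320].tolist())
R=np.array(o['orientation'])
for v in (300,302,304,306): 
    print(v,(R.T@(ray(c,[[320,v]],.026)[0]-o['ee_pos'])).round(4))
E
```

```text
[([319.4, 301.2], [291, 268, 58, 66, 2962])]
[[25, 25, 114], [25, 29, 116], [23, 27, 85], [110, 134, 76], [109, 150, 75], [112, 169, 74], [110, 169, 98], [109, 173, 96], [108, 172, 92], [111, 170, 96], [112, 174, 95], [108, 179, 94], [109, 161, 95], [111, 177, 92], [113, 173, 96], [110, 164, 98], [78, 13, 102], [23, 21, 108]]
300 [-0.0181  0.0068 -0.0001]
302 [-0.0181  0.0059 -0.0001]
304 [-0.0181  0.0049 -0.0001]
306 [-0.0181  0.0039 -0.0001]
```

Request:
{"fn": "carry_out", "kwargs": {"rows": [[[-0.02,0,0],[0,0.1,0.1],0],[[-0.04,0,0],[0,0,0],0],[[-0.04,0,0],[0,0,0],0],[[-0.04,0,0],[0,0,0],0],[[-0.03,0,0],[0,0,0],0]]}}

```text
time_s: 3.75
ee_pos: [0.4436, 0.2878, 0.174]
orientation: [[-0.021, -0.907, 0.422], [-0.008, 0.422, 0.907], [-1.0, 0.015, -0.016]]
force: [1.2, -0.3, -0.3]
finger_gap: 0.272
```

```bash
python3 - <<'E'
from h import *
go(.4548,-.2999,.2)
E
```

```text
at [0.4436 0.2878 0.174 ] shift [-0.0214 -0.2577 -0.5286] norm 0.5884 turn deg to vertical [-0.   -0.94 -0.88] gap 0.272 F [ 1.2 -0.3 -0.3] t 3.75
```

Request:
{"fn": "carry_out", "kwargs": {"rows": [[[-0.005,-0.0172,-0.0352],[0,-0.9,-0.9],0],[[-0.005,-0.0172,-0.0352],[0,0,0],0],[[-0.005,-0.0172,-0.0352],[0,0,0],0],[[-0.003,-0.0172,-0.0352],[0,0,0],0],[[-0.002,-0.0172,-0.0352],[0,0,0],0]]}}

```text
time_s: 4.17
ee_pos: [0.4523, 0.0931, 0.2056]
orientation: [[0.021, -0.913, 0.408], [0.006, 0.408, 0.913], [-1.0, -0.017, 0.014]]
force: [1.0, 0.5, 0.4]
finger_gap: 0.271
```

```bash
python3 - <<'E'
from h import *
go(.4548,-.2999,.2)
E
```

```text
at [0.4523 0.0931 0.2056] shift [ 0.0035 -0.1626 -0.3579] norm 0.3931 turn deg to vertical [0.   0.78 0.98] gap 0.271 F [1.  0.5 0.4] t 4.17
```

Request:
{"fn": "carry_out", "kwargs": {"rows": [[[0,-0.016,-0.0355],[0,0.4,0.4],0],[[0,-0.016,-0.0355],[0,0,0],0],[[0,-0.016,-0.0355],[0,0,0],0],[[0,-0.016,-0.0355],[0,0,0],0],[[0,-0.016,-0.0355],[0,0,0],0]]}}

```text
time_s: 4.58
ee_pos: [0.451, -0.1105, 0.2067]
orientation: [[0.016, -0.913, 0.407], [0.001, 0.407, 0.914], [-1.0, -0.015, 0.008]]
force: [0.9, 0.6, -0.5]
finger_gap: 0.269
```

```bash
python3 - <<'E'
from h import *
go(.4548,-.2999,.15)
E
```

```text
at [ 0.451  -0.1105  0.2067] shift [ 0.0566 -0.0797 -0.172 ] norm 0.1978 turn deg to vertical [-0.    0.44  0.83] gap 0.269 F [ 0.9  0.6 -0.5] t 4.58
```

Request:
{"fn": "carry_out", "kwargs": {"rows": [[[0.008,-0.016,-0.036],[0,0.3,0.5],0],[[0.01,-0.016,-0.036],[0,0,0],0],[[0.01,-0.016,-0.036],[0,0,0],0],[[0.01,-0.015,-0.032],[0,0,0],0],[[0.01,-0.01,-0.02],[0,0,0],0]]}}

```text
time_s: 5.0
ee_pos: [0.4517, -0.2967, 0.1609]
orientation: [[0.012, -0.911, 0.411], [-0.005, 0.411, 0.912], [-1.0, -0.013, 0.0]]
force: [-0.2, 0.3, 0.0]
finger_gap: 0.271
```

Request:
{"fn": "carry_out", "kwargs": {"rows": [[[0,0,0],[0,0,0],0],[[0,0,0],[0,0,0],0]]}}

```text
time_s: 5.17
ee_pos: [0.4498, -0.3001, 0.1581]
orientation: [[0.009, -0.909, 0.417], [-0.002, 0.417, 0.909], [-1.0, -0.009, 0.002]]
force: [0.5, -0.3, 0.5]
finger_gap: 0.275
```

```bash
python3 - <<'E'
from h import *
img,c,o=wrist('w3')
go(.4548,-.2999,.15,o)
m=mask(img,(15,110,60),(30,255,255));print([x for x in blobs(m,500)])
cs=cv2.findContours(m,cv2.RETR_EXTERNAL,cv2.CHAIN_APPROX_NONE)[0];k=max(cs,key=cv2.contourArea)
P=ray(c,k[:,0].astype(float),.012)[:,:2]
hull=cv2.convexHull(P.astype(np.float32));print(cv2.minEnclosingCircle(hull))
A=np.c_[2*hull[:,0],np.ones(len(hull))];q=np.linalg.lstsq(A,(hull[:,0]**2).sum(1),rcond=None)[0];print(q[:2],np.sqrt(q[2]+q[0]**2+q[1]**2))
E
```

```text
at [ 0.4498 -0.3001  0.1581] shift [ 0.0082 -0.0044  0.0023] norm 0.0096 turn deg to vertical [-0.    0.1   0.53] gap 0.275 F [ 0.5 -0.3  0.5] t 5.17
[([525.8, 137.7], [495, 106, 62, 64, 3061]), ([321.5, 218.4], [258, 160, 128, 121, 11825]), ([23.8, 320.4], [0, 289, 53, 60, 841]), ([249.5, 418.4], [243, 378, 16, 79, 701]), ([389.9, 418.3], [381, 378, 16, 79, 707])]
((0.45409438014030457, -0.3001330494880676), 0.055250465869903564)
[ 0.45376903 -0.30064696] 0.0544867171304907
```

View pics/w3.png

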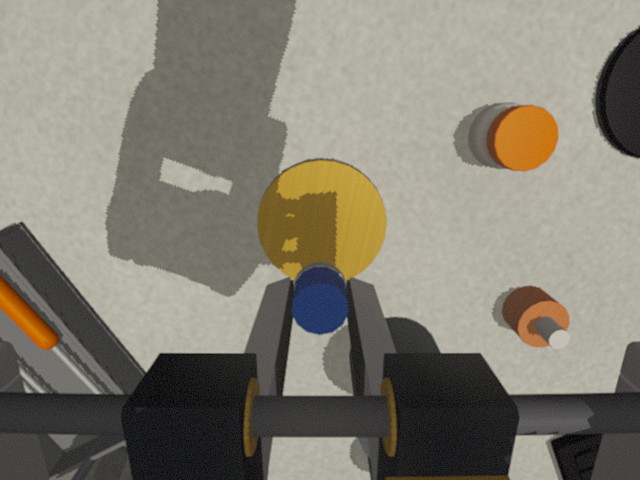

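The stage is centred at wrist (322,220), i.e. (0.4541,-0.3003), with the radius coming out right at 55 mm; the jar is at (525,138). Lowering the sample.

```bash
python3 - <<'E'
from h import *
go(.4564,-.3013,.05)
E
```

```text
at [ 0.4497 -0.2996  0.158 ] shift [ 0.1081 -0.0058  0.0011] norm 0.1083 turn deg to vertical [-0.    0.08  0.52] gap 0.273 F [-0.   0.8 -0.7] t 5.22
```

Request:
{"fn": "carry_out", "kwargs": {"rows": [[[0.025,-0.004,0.001],[0,0.1,0.3],0],[[0.025,-0.002,0],[0,0,0],0],[[0.025,0,0],[0,0,0],0],[[0.02,0,0],[0,0,0],0],[[0,0,0],[0,0,0],0]]}}

```text
time_s: 5.63
ee_pos: [0.4602, -0.2971, 0.0654]
orientation: [[0.01, -0.912, 0.41], [-0.008, 0.41, 0.912], [-1.0, -0.013, -0.003]]
force: [-0.9, 0.4, -1.0]
finger_gap: 0.272
```

```bash
python3 - <<'E'
from h import *
go(.4564,-.3013,.02)
E
```

```text
at [ 0.4602 -0.2971  0.0654] shift [ 0.0454  0.0023 -0.0053] norm 0.0458 turn deg to vertical [ 0.   -0.15  0.72] gap 0.272 F [-0.9  0.4 -1. ] t 5.63
```

Request:
{"fn": "carry_out", "kwargs": {"rows": [[[0.015,0.002,-0.004],[0,0,0.6],0],[[0.012,0,-0.001],[0,0,0],0],[[0.008,0,0],[0,0,0],0],[[0,0,0],[0,0,0],0]]}}

```text
time_s: 5.97
ee_pos: [0.4592, -0.298, 0.033]
orientation: [[0.004, -0.915, 0.404], [-0.006, 0.404, 0.915], [-1.0, -0.006, -0.004]]
force: [-0.2, -0.4, -0.7]
finger_gap: 0.271
```

```bash
python3 - <<'E'
from h import *
go(.4564,-.3013,.02)
E
```

```text
at [ 0.4592 -0.298   0.033 ] shift [ 0.013   0.0013 -0.0041] norm 0.0137 turn deg to vertical [-0.   -0.2   0.35] gap 0.271 F [-0.2 -0.4 -0.7] t 5.97
```

Request:
{"fn": "carry_out", "kwargs": {"rows": [[[0.005,0.001,-0.004],[0,-0.2,0.3],0],[[0.004,0,0],[0,0,0],0],[[0.0,0,0],[0,0,0],0]]}}

```text
time_s: 6.22
ee_pos: [0.4581, -0.302, 0.0259]
orientation: [[0.004, -0.915, 0.403], [-0.003, 0.403, 0.915], [-1.0, -0.004, -0.001]]
force: [-0.6, -0.7, -0.5]
finger_gap: 0.273
```

```bash
python3 - <<'E'
from h import *
go(.4564,-.3013,.02)
E
```

```text
at [ 0.4581 -0.302   0.0259] shift [0.0059 0.0019 0.    ] norm 0.0062 turn deg to vertical [-0.   -0.06  0.25] gap 0.273 F [-0.6 -0.7 -0.5] t 6.22
```

Request:
{"fn": "carry_out", "kwargs": {"rows": [[[0.004,0.001,0],[0,0,0.2],0],[[0.002,0,0],[0,0,0],0],[[0.001,0,0],[0,0,0],0]]}}

```text
time_s: 6.47
ee_pos: [0.458, -0.3028, 0.0198]
orientation: [[0.002, -0.915, 0.404], [-0.003, 0.404, 0.915], [-1.0, -0.003, -0.002]]
force: [-1.6, 1.0, 9.9]
finger_gap: 0.27
```

```bash
python3 - <<'E'
from h import *
go(.4564,-.3013,.02)
wrist('w4')
E
```

```text
at [ 0.458  -0.3028  0.0198] shift [-0.0002  0.0021  0.0007] norm 0.0022 turn deg to vertical [-0.   -0.12  0.19] gap 0.27 F [-1.6  1.   9.9] t 6.47
```

View pics/w4.png

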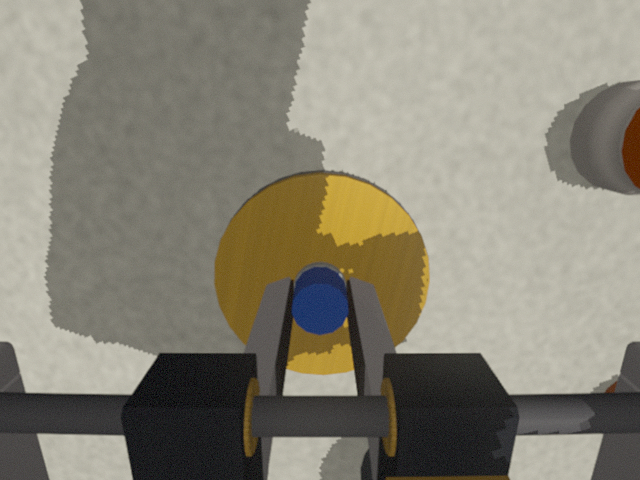

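It has touched down with 10 N and sits within about 2 mm of the stage centre. Releasing.

Request:
{"fn": "carry_out", "kwargs": {"rows": [[[-0.0005,0,0],[0,0,0],40],[[0,0,0],[0,0,0],60],[[0,0,0],[0,0,0],60],[[0,0,0],[0,0,0],60],[[0,0,0],[0,0,0],60]]}}

```text
time_s: 6.93
ee_pos: [0.4584, -0.3032, 0.021]
orientation: [[0.003, -0.915, 0.404], [-0.004, 0.404, 0.915], [-1.0, -0.004, -0.002]]
force: [0.9, 0.2, -1.6]
finger_gap: 0.583
```

```bash
python3 - <<'E'
from h import *
go(.4564,-.3013,.2)
E
```

```text
at [ 0.4584 -0.3032  0.021 ] shift [-0.179   0.0018  0.0005] norm 0.179 turn deg to vertical [-0.   -0.14  0.24] gap 0.583 F [ 0.9  0.2 -1.6] t 6.93
```

Lift and go toward the small shield, knob at about (0.609,-0.161).

Request:
{"fn": "carry_out", "kwargs": {"rows": [[[-0.025,0,0],[0,0,0.1],60],[[-0.038,0,0],[0,0,0],60],[[-0.038,0,0],[0,0,0],60],[[-0.03,0,0],[0,0,0],60],[[0,0,0],[0,0,0],60]]}}

```text
time_s: 7.35
ee_pos: [0.4562, -0.3008, 0.1542]
orientation: [[-0.005, -0.915, 0.404], [0.003, 0.404, 0.915], [-1.0, 0.005, 0.001]]
force: [0.3, -0.7, 0.6]
finger_gap: 0.598
```

```bash
python3 - <<'E'
from h import *
img,c,o=wrist('w5')
go(.609,-.161,.16)
m=mask(img,(105,120,30),(125,255,255))
for u,s in blobs(m,100): print(u,s,ray(c,[u],.03).round(4))
E
```

```text
at [ 0.4553 -0.3     0.1517] shift [-0.0086 -0.0844  0.1892] norm 0.2074 turn deg to vertical [-0.    0.11 -0.49] gap 0.604 F [ 0.4 -1.   0.6] t 7.4
[317.5, 231.9] [303, 217, 31, 30, 671] [[ 0.4569 -0.3034  0.03  ]]
```

View pics/w5.png

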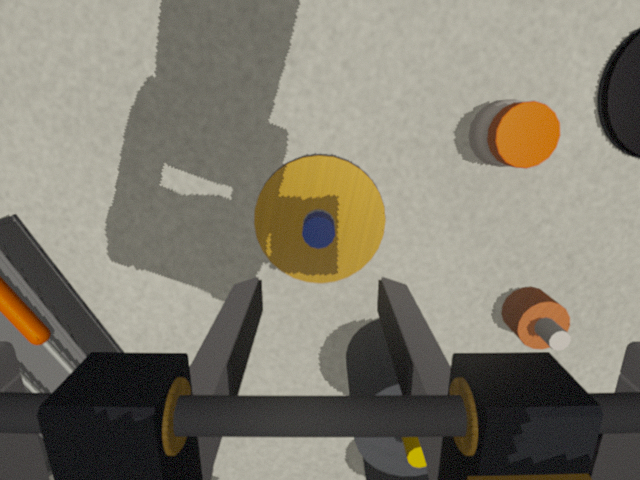

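The sample stands at (319,230) on the stage at about (0.456,-0.303), 3 mm off centre. Going over to the small shield.

Request:
{"fn": "carry_out", "kwargs": {"rows": [[[-0.005,-0.016,0.035],[0,0.1,-0.4],50],[[-0.004,-0.016,0.035],[0,0,0],50],[[0,-0.016,0.035],[0,0,0],50],[[0,-0.016,0.035],[0,0,0],50],[[0,-0.013,0.027],[0,0,0],50]]}}

```text
time_s: 7.82
ee_pos: [0.593, -0.1777, 0.1554]
orientation: [[-0.007, -0.91, 0.415], [0.003, 0.415, 0.91], [-1.0, 0.007, -0.001]]
force: [-0.6, -1.2, 0.1]
finger_gap: 0.5
```

Request:
{"fn": "carry_out", "kwargs": {"rows": [[[0,-0.002,0.005],[0,0,0],50],[[0,0,0],[0,0,0],50]]}}

```text
time_s: 7.98
ee_pos: [0.5987, -0.169, 0.1516]
orientation: [[-0.011, -0.912, 0.409], [0.005, 0.409, 0.912], [-1.0, 0.012, 0.0]]
force: [-0.5, -0.1, 0.4]
finger_gap: 0.501
```

```bash
python3 - <<'E'
from h import *
img,c,o=wrist('w6')
go(.609,-.161,.07)
E
```

```text
at [ 0.5979 -0.1693  0.1513] shift [ 0.0812 -0.0077  0.0121] norm 0.0824 turn deg to vertical [ 0.    0.03 -0.74] gap 0.502 F [-0.2 -0.1 -0. ] t 8.03
```

View pics/w6.png

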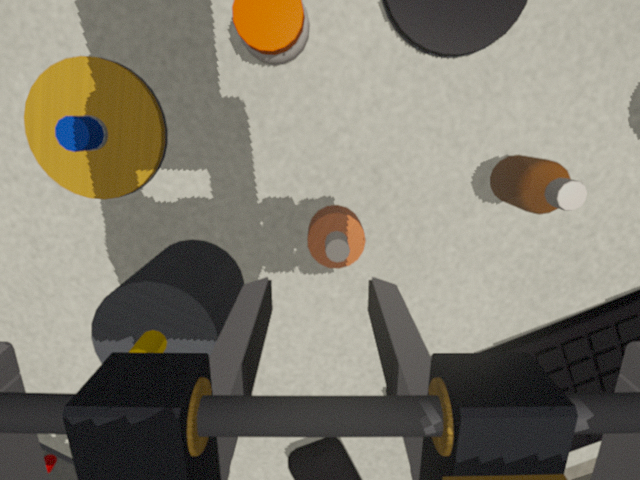

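The copper lid is at (336,236) and the knob top at (338,250).

```bash
python3 - <<'E'
from h import *
img=cv2.imread('pics/w6.png')[:,:,::-1].copy();o=env.get_obs();c=ext('wrist',o)
b=cv2.resize(img[190:290,290:390],None,fx=6,fy=6);cv2.imwrite('pics/w6c.png',b[:,:,::-1])
print(ray(c,[[338,250]],.057))
E
```

```text
[[ 0.60878024 -0.16008252  0.057     ]]
```

View pics/w6c.png

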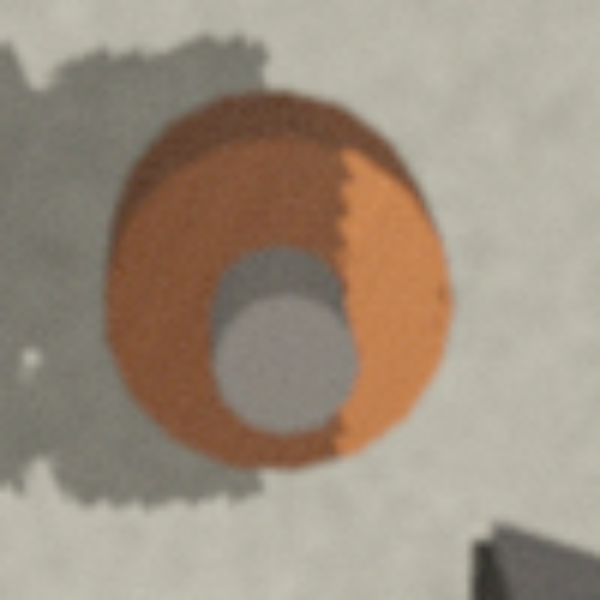

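Request:
{"fn": "carry_out", "kwargs": {"rows": [[[0.025,-0.005,0.008],[0,0,-0.6],50],[[0.025,-0.002,0.004],[0,0,0],50],[[0.018,0,0],[0,0,0],50],[[0,0,0],[0,0,0],50]]}}

```text
time_s: 8.37
ee_pos: [0.6056, -0.1648, 0.0796]
orientation: [[-0.003, -0.91, 0.414], [0.0, 0.414, 0.91], [-1.0, 0.003, -0.001]]
force: [-0.8, 0.0, -0.3]
finger_gap: 0.502
```

```bash
python3 - <<'E'
from h import *
go(.6086,-.160,.038)
E
```

```text
at [ 0.6056 -0.1648  0.0796] shift [ 0.0416 -0.0008  0.0057] norm 0.042 turn deg to vertical [-0.   -0.05 -0.18] gap 0.502 F [-0.8  0.  -0.3] t 8.37
```

Request:
{"fn": "carry_out", "kwargs": {"rows": [[[0.012,-0.001,0.006],[0,0,-0.1],50],[[0.014,0,0],[0,0,0],50],[[0.009,0,0],[0,0,0],50],[[0,0,0],[0,0,0],50]]}}

```text
time_s: 8.7
ee_pos: [0.6071, -0.1624, 0.0422]
orientation: [[-0.002, -0.908, 0.418], [-0.001, 0.418, 0.908], [-1.0, 0.002, -0.002]]
force: [-0.6, -0.5, 0.7]
finger_gap: 0.5
```

```bash
python3 - <<'E'
from h import *
go(.6086,-.160,.038)
E
```

```text
at [ 0.6071 -0.1624  0.0422] shift [ 0.0042 -0.0004  0.0028] norm 0.0051 turn deg to vertical [ 0.   -0.09 -0.1 ] gap 0.5 F [-0.6 -0.5  0.7] t 8.7
```

Request:
{"fn": "carry_out", "kwargs": {"newtons": 20, "rows": [[[0.003,0,0.003],[0,0,0],25],[[0,0,0],[0,0,0],10],[[0,0,0],[0,0,0],0],[[0,0,0],[0,0,0],0],[[0,0,0],[0,0,0],0]]}}

```text
time_s: 9.12
ee_pos: [0.6098, -0.1604, 0.0409]
orientation: [[0.001, -0.908, 0.418], [-0.002, 0.418, 0.908], [-1.0, -0.002, -0.002]]
force: [0.0, -0.5, -1.1]
finger_gap: 0.187
```

Request:
{"fn": "carry_out", "kwargs": {"rows": [[[0,0,0],[0,0,0],0],[[0,0,0],[0,0,0],0],[[0,0,0],[0,0,0],0]]}}

```text
time_s: 9.37
ee_pos: [0.6104, -0.1605, 0.0418]
orientation: [[0.002, -0.908, 0.418], [-0.003, 0.418, 0.908], [-1.0, -0.003, -0.002]]
force: [-0.8, -0.8, -1.5]
finger_gap: 0.188
```

```bash
python3 - <<'E'
from h import *
go(.6086,-.160,.2)
wrist('w7')
E
```

```text
at [ 0.6104 -0.1605  0.0418] shift [-0.1582  0.0013 -0.0005] norm 0.1582 turn deg to vertical [ 0.   -0.09  0.19] gap 0.188 F [-0.8 -0.8 -1.5] t 9.37
```

View pics/w7.png

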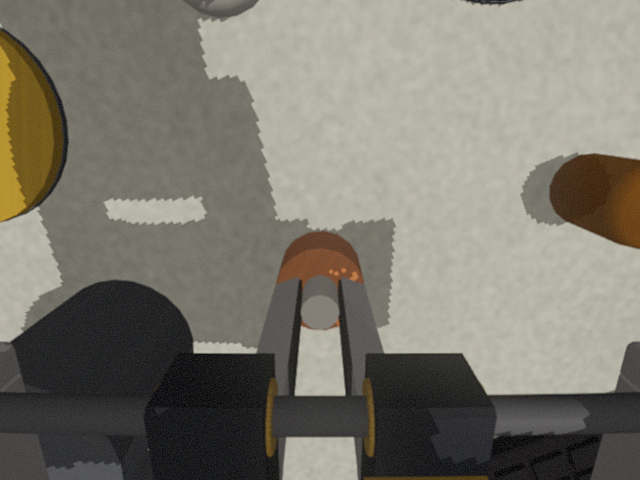

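The knob is gripped (gap 17.7 mm) at (320,310). Lifting.

Request:
{"fn": "carry_out", "kwargs": {"rows": [[[-0.015,0,0],[0,0,0.1],0],[[-0.03,0,0],[0,0,0],0],[[-0.035,0,0],[0,0,0],0],[[-0.03,0,0],[0,0,0],0],[[0,0,0],[0,0,0],0]]}}

```text
time_s: 9.83
ee_pos: [0.6077, -0.1592, 0.1522]
orientation: [[-0.007, -0.908, 0.418], [0.002, 0.418, 0.908], [-1.0, 0.007, -0.002]]
force: [0.4, -0.8, 0.2]
finger_gap: 0.186
```

```bash
python3 - <<'E'
from h import *
img=cv2.imread('pics/w7.png')[:,:,::-1].copy();o=env.get_obs()
# offsets in tool frame: knob top at tool x = -(0.057-0.0418)
T=np.array(env.get_calibration('wrist')['T_tool_cam']);c=ext('wrist',dict(orientation=np.eye(3),ee_pos=np.zeros(3)))
K,D,R,p=c
q=cv2.undistortPoints(np.array([[[320,311.]]]),K,D)[0,0];d=R@np.r_[q,1];print(p+d*((-.0152-p[0])/d[0]))
go(.4550,-.3015,.15)
E
```

```text
[-1.52000000e-02 -4.18707887e-05 -1.21851794e-04]
at [ 0.6077 -0.1592  0.1522] shift [ 0.0031  0.0791 -0.1931] norm 0.2087 turn deg to vertical [-0.   -0.09 -0.43] gap 0.186 F [ 0.4 -0.8  0.2] t 9.83
```

Request:
{"fn": "carry_out", "kwargs": {"rows": [[[0,0.0145,-0.0355],[0,0,-0.3],0],[[0,0.0145,-0.0355],[0,0,0],0],[[0,0.0145,-0.0355],[0,0,0],0],[[0,0.0145,-0.0355],[0,0,0],0],[[0,0.011,-0.027],[0,0,0],0]]}}

```text
time_s: 10.25
ee_pos: [0.4744, -0.2843, 0.1525]
orientation: [[0.003, -0.913, 0.408], [-0.002, 0.408, 0.913], [-1.0, -0.004, -0.001]]
force: [0.7, -1.3, -0.0]
finger_gap: 0.18
```

```bash
python3 - <<'E'
from h import *
go(.4547,-.3012,.1)
E
```

```text
at [ 0.4744 -0.2843  0.1525] shift [ 0.0525  0.0113 -0.0234] norm 0.0585 turn deg to vertical [-0.   -0.05  0.23] gap 0.18 F [ 0.7 -1.3 -0. ] t 10.25
```

Request:
{"fn": "carry_out", "kwargs": {"rows": [[[0.008,0.004,-0.012],[0,0,0.2],0],[[0.012,0.003,-0.006],[0,0,0],0],[[0.012,0,0],[0,0,0],0],[[0,0,0],[0,0,0],0],[[0,0,0],[0,0,0],0]]}}

```text
time_s: 10.67
ee_pos: [0.4552, -0.3003, 0.1147]
orientation: [[-0.003, -0.91, 0.415], [0.002, 0.415, 0.91], [-1.0, 0.003, 0.0]]
force: [0.2, 0.1, -1.0]
finger_gap: 0.185
```

```bash
python3 - <<'E'
from h import *
img,c,o=wrist('w8')
go(.4547,-.3012,.07)
m=mask(img,(15,110,60),(30,255,255))
cs=cv2.findContours(m,cv2.RETR_EXTERNAL,cv2.CHAIN_APPROX_NONE)[0];k=max(cs,key=cv2.contourArea)
P=ray(c,k[:,0].astype(float),.012)[:,:2];print(cv2.minEnclosingCircle(cv2.convexHull(P.astype(np.float32))))
E
```

```text
at [ 0.4551 -0.2998  0.1144] shift [ 0.0444 -0.0004 -0.0014] norm 0.0445 turn deg to vertical [-0.    0.02 -0.24] gap 0.182 F [-0.7  0.7 -1.3] t 10.72
((0.453563928604126, -0.3001498579978943), 0.05476805567741394)
```

View pics/w8.png

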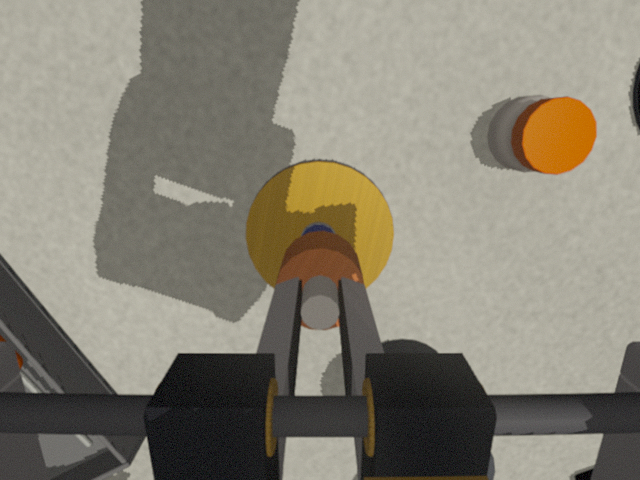

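The shield hangs straight at (320,260), with the blue top just visible at (318,230) beneath it. The stage fit repeats at (0.4536,-0.3001). Aiming for (0.455,-0.301).

Request:
{"fn": "carry_out", "kwargs": {"rows": [[[0.007,0,-0.001],[0,0,-0.2],0],[[0.01,0,0],[0,0,0],0],[[0.008,0,0],[0,0,0],0],[[0,0,0],[0,0,0],0]]}}

```text
time_s: 11.05
ee_pos: [0.4571, -0.299, 0.0876]
orientation: [[0.001, -0.912, 0.41], [-0.0, 0.41, 0.912], [-1.0, -0.001, 0.0]]
force: [0.3, -0.7, -1.3]
finger_gap: 0.187
```

```bash
python3 - <<'E'
from h import *
go(.4552,-.3012,.054)
E
```

```text
at [ 0.4571 -0.299   0.0876] shift [ 0.0336  0.0009 -0.0028] norm 0.0337 turn deg to vertical [0.   0.01 0.08] gap 0.187 F [ 0.3 -0.7 -1.3] t 11.05
```

Request:
{"fn": "carry_out", "kwargs": {"rows": [[[0.006,0.001,-0.003],[0,0,0],0],[[0.007,0,-0.001],[0,0,0],0],[[0.006,0,0],[0,0,0],0],[[0,0,0],[0,0,0],0]]}}

```text
time_s: 11.38
ee_pos: [0.4547, -0.3021, 0.0662]
orientation: [[0.001, -0.913, 0.409], [-0.0, 0.409, 0.913], [-1.0, -0.001, 0.0]]
force: [-1.0, -0.2, -1.6]
finger_gap: 0.181
```

```bash
python3 - <<'E'
from h import *
go(.4552,-.3012,.054)
E
```

```text
at [ 0.4547 -0.3021  0.0662] shift [ 0.0122 -0.0001  0.001 ] norm 0.0123 turn deg to vertical [-0.    0.02  0.06] gap 0.181 F [-1.  -0.2 -1.6] t 11.38
```

Request:
{"fn": "carry_out", "kwargs": {"rows": [[[0.004,0,0.001],[0,0,0],0],[[0.004,0,0],[0,0,0],0],[[0.003,0,0],[0,0,0],0],[[0.0,0,0],[0,0,0],0]]}}

```text
time_s: 11.72
ee_pos: [0.4552, -0.3014, 0.0541]
orientation: [[0.001, -0.912, 0.409], [-0.0, 0.409, 0.912], [-1.0, -0.001, 0.0]]
force: [-0.4, 0.1, -0.2]
finger_gap: 0.186
```

```bash
python3 - <<'E'
from h import *
go(.4552,-.3012,.054)
E
```

```text
at [ 0.4552 -0.3014  0.0541] shift [0.0001 0.0001 0.0002] norm 0.0003 turn deg to vertical [0.   0.02 0.07] gap 0.186 F [-0.4  0.1 -0.2] t 11.72
```

Request:
{"fn": "carry_out", "kwargs": {"rows": [[[0.001,0,0],[0,0,0],0],[[0.001,0,0],[0,0,0],0]]}}

```text
time_s: 11.88
ee_pos: [0.4556, -0.3016, 0.0527]
orientation: [[0.002, -0.912, 0.409], [-0.0, 0.409, 0.912], [-1.0, -0.002, 0.0]]
force: [-2.3, 3.5, 8.0]
finger_gap: 0.184
```

Contact at 8 N. Releasing.

Request:
{"fn": "carry_out", "kwargs": {"rows": [[[-0.0005,0,0],[0,0,0],35],[[0,0,0],[0,0,0],50],[[0,0,0],[0,0,0],50],[[0,0,0],[0,0,0],50],[[0,0,0],[0,0,0],50]]}}

```text
time_s: 12.3
ee_pos: [0.4566, -0.3026, 0.0546]
orientation: [[0.004, -0.912, 0.409], [-0.003, 0.409, 0.912], [-1.0, -0.005, -0.001]]
force: [0.0, -0.2, -0.4]
finger_gap: 0.485
```

Request:
{"fn": "carry_out", "kwargs": {"rows": [[[-0.02,0,0],[0,0,0],50],[[-0.035,0,0],[0,0,0],50],[[-0.038,0,0],[0,0,0],50],[[-0.03,0,0],[0,0,0],50],[[0,0,0],[0,0,0],50]]}}

```text
time_s: 12.72
ee_pos: [0.4542, -0.3006, 0.1794]
orientation: [[-0.002, -0.912, 0.41], [0.003, 0.41, 0.912], [-1.0, 0.003, 0.002]]
force: [0.5, -1.2, 0.3]
finger_gap: 0.501
```

```bash
python3 - <<'E'
from h import *
img,c,o=wrist('w9')
go(.629,.144,.2)
E
```

```text
at [ 0.4533 -0.2998  0.1769] shift [-0.0216  0.0217  0.4769] norm 0.4779 turn deg to vertical [ 0.    0.18 -0.32] gap 0.499 F [-0.4 -0.7 -0.6] t 12.77
```

View pics/w9.png

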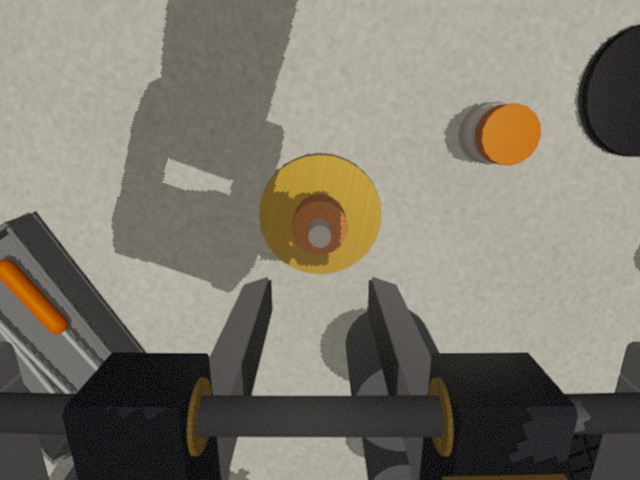

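The small shield stands flat on the stage with its knob at (320,236). On to the medium shield.

Request:
{"fn": "carry_out", "kwargs": {"rows": [[[-0.003,0.002,0.038],[0,0.1,-0.2],50],[[-0.003,0.002,0.038],[0,0,0],50],[[-0.003,0.002,0.038],[0,0,0],50],[[-0.003,0.002,0.038],[0,0,0],50],[[-0.003,0.002,0.038],[0,0,0],50]]}}

```text
time_s: 13.18
ee_pos: [0.5205, -0.1218, 0.1868]
orientation: [[-0.007, -0.906, 0.423], [0.004, 0.423, 0.906], [-1.0, 0.008, 0.0]]
force: [1.1, -0.5, -0.0]
finger_gap: 0.504
```

Request:
{"fn": "carry_out", "kwargs": {"rows": [[[0,0.002,0.038],[0,0,0],50],[[0,0.002,0.038],[0,0,0],50],[[0,0.002,0.038],[0,0,0],50],[[0,0.002,0.038],[0,0,0],50],[[0,0.002,0.038],[0,0,0],50]]}}

```text
time_s: 13.6
ee_pos: [0.5899, 0.0648, 0.1789]
orientation: [[-0.018, -0.906, 0.423], [0.005, 0.423, 0.906], [-1.0, 0.018, -0.003]]
force: [0.0, -1.7, -0.6]
finger_gap: 0.498
```

```bash
python3 - <<'E'
from h import *
go(.629,.144,.19)
E
```

```text
at [0.5899 0.0648 0.1789] shift [-0.0114 -0.0017  0.0883] norm 0.089 turn deg to vertical [ 0.   -0.15 -1.05] gap 0.498 F [ 0.  -1.7 -0.6] t 13.6
```

Request:
{"fn": "carry_out", "kwargs": {"rows": [[[-0.006,0,0.034],[0,-0.1,-0.8],50],[[-0.006,0,0.028],[0,0,0],50],[[-0.002,0,0.017],[0,0,0],50],[[0,0,0],[0,0,0],50],[[0,0,0],[0,0,0],50]]}}

```text
time_s: 14.02
ee_pos: [0.6207, 0.1477, 0.182]
orientation: [[-0.018, -0.91, 0.415], [0.002, 0.415, 0.91], [-1.0, 0.017, -0.006]]
force: [0.2, 0.2, -0.0]
finger_gap: 0.501
```

```bash
python3 - <<'E'
from h import *
img,c,o=wrist('w10')
for u,s in blobs(mask(img,(175,140,60),(6,255,255)),100): print(u,s,ray(c,[u],.089).round(4))
go(.629,.144,.12,o)
b=cv2.resize(img[150:300,250:400],None,fx=4,fy=4);cv2.imwrite('pics/w10c.png',b[:,:,::-1])
E
```

```text
[322.9, 252.5] [312, 238, 23, 27, 419] [[0.6278 0.1459 0.089 ]]
at [0.6207 0.1477 0.182 ] shift [ 0.0618 -0.0102  0.0005] norm 0.0627 turn deg to vertical [-0.   -0.35 -0.99] gap 0.501 F [ 0.2  0.2 -0. ] t 14.02
```

View pics/w10c.png

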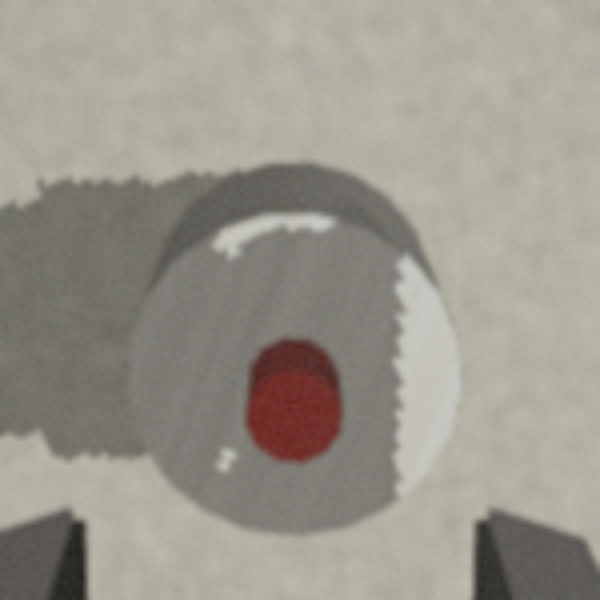

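The medium lid is centred at about (324,244) and the red knob top at (323.5,254), i.e. (0.6285,0.1455).

Request:
{"fn": "carry_out", "kwargs": {"rows": [[[0.018,-0.007,0.001],[0,-0.3,-0.8],50],[[0.022,-0.003,0],[0,0,0],50],[[0.02,0,0],[0,0,0],50],[[0.01,0,0],[0,0,0],50],[[0,0,0],[0,0,0],50]]}}

```text
time_s: 14.48
ee_pos: [0.6275, 0.1374, 0.1071]
orientation: [[-0.006, -0.907, 0.421], [-0.001, 0.421, 0.907], [-1.0, 0.005, -0.003]]
force: [-0.5, 0.2, 0.3]
finger_gap: 0.5
```

```bash
python3 - <<'E'
from h import *
go(.6285,.1455,.072)
E
```

```text
at [0.6275 0.1374 0.1071] shift [0.0351 0.0023 0.0079] norm 0.036 turn deg to vertical [ 0.   -0.18 -0.29] gap 0.5 F [-0.5  0.2  0.3] t 14.48
```

Request:
{"fn": "carry_out", "kwargs": {"rows": [[[0.004,0.002,0.007],[0,-0.1,-0.3],50],[[0.012,0,0.001],[0,0,0],50],[[0.01,0,0],[0,0,0],50],[[0,0,0],[0,0,0],50]]}}

```text
time_s: 14.82
ee_pos: [0.6297, 0.1442, 0.0806]
orientation: [[0.002, -0.906, 0.424], [-0.001, 0.424, 0.906], [-1.0, -0.003, -0.0]]
force: [-0.2, -0.4, 0.5]
finger_gap: 0.503
```

```bash
python3 - <<'E'
from h import *
go(.6285,.1455,.072)
E
```

```text
at [0.6297 0.1442 0.0806] shift [0.0086 0.0016 0.0007] norm 0.0088 turn deg to vertical [ 0.   -0.02  0.15] gap 0.503 F [-0.2 -0.4  0.5] t 14.82
```

Request:
{"fn": "carry_out", "kwargs": {"newtons": 25, "rows": [[[0.005,0.0015,0.001],[0,0,0.1],50],[[0.003,0,0],[0,0,0],40],[[0,0,0],[0,0,0],10],[[0,0,0],[0,0,0],0],[[0,0,0],[0,0,0],0]]}}

```text
time_s: 15.23
ee_pos: [0.6296, 0.1464, 0.0729]
orientation: [[0.002, -0.906, 0.423], [-0.001, 0.423, 0.906], [-1.0, -0.002, 0.001]]
force: [0.6, 0.3, -0.1]
finger_gap: 0.252
```

Request:
{"fn": "carry_out", "kwargs": {"rows": [[[0,0,0],[0,0,0],0],[[0,0,0],[0,0,0],0],[[0,0,0],[0,0,0],0],[[0,0,0],[0,0,0],0]]}}

```text
time_s: 15.57
ee_pos: [0.6298, 0.1464, 0.0734]
orientation: [[0.003, -0.906, 0.423], [-0.001, 0.423, 0.906], [-1.0, -0.003, 0.001]]
force: [0.1, 0.2, -1.5]
finger_gap: 0.185
```

```bash
python3 - <<'E'
from h import *
go(.6285,.1455,.22)
wrist('w11')
E
```

```text
at [0.6298 0.1464 0.0734] shift [-0.1466  0.0004 -0.0012] norm 0.1466 turn deg to vertical [0.   0.05 0.18] gap 0.185 F [ 0.1  0.2 -1.5] t 15.57
```

View pics/w11.png

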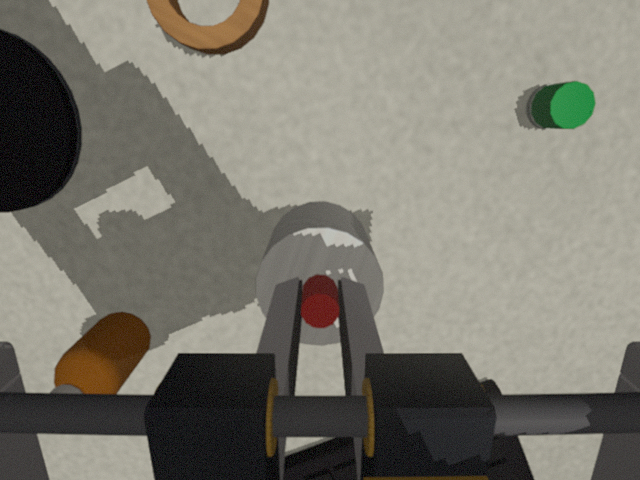

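The knob is gripped (gap 17.4 mm) at (320,309). Lifting so the rim clears the bottle at 85 mm.

Request:
{"fn": "carry_out", "kwargs": {"rows": [[[-0.015,0,0],[0,0,0.1],0],[[-0.03,0,0],[0,0,0],0],[[-0.035,0,0],[0,0,0],0],[[-0.035,0,0],[0,0,0],0],[[-0.025,0,0],[0,0,0],0]]}}

```text
time_s: 16.03
ee_pos: [0.6235, 0.1458, 0.2078]
orientation: [[-0.019, -0.906, 0.423], [-0.001, 0.423, 0.906], [-1.0, 0.017, -0.009]]
force: [1.3, 1.1, -1.6]
finger_gap: 0.184
```

```bash
python3 - <<'E'
from h import *
go(.4552,-.3012,.21)
E
```

```text
at [0.6235 0.1458 0.2078] shift [ 0.0014 -0.0368 -0.4763] norm 0.4777 turn deg to vertical [ 0.   -0.51 -0.97] gap 0.184 F [ 1.3  1.1 -1.6] t 16.03
```

Request:
{"fn": "carry_out", "kwargs": {"rows": [[[0,-0.003,-0.034],[0,-0.3,-0.6],0],[[0,-0.003,-0.038],[0,0,0],0],[[0,-0.003,-0.038],[0,0,0],0],[[0,-0.003,-0.038],[0,0,0],0],[[0,-0.003,-0.038],[0,0,0],0]]}}

```text
time_s: 16.45
ee_pos: [0.563, -0.0286, 0.2188]
orientation: [[0.013, -0.911, 0.412], [0.0, 0.412, 0.911], [-1.0, -0.012, 0.006]]
force: [0.1, 0.0, -1.2]
finger_gap: 0.183
```

```bash
python3 - <<'E'
from h import *
go(.4552,-.3012,.2)
E
```

```text
at [ 0.563  -0.0286  0.2188] shift [ 0.0172 -0.0139 -0.2929] norm 0.2937 turn deg to vertical [-0.    0.33  0.69] gap 0.183 F [ 0.1  0.  -1.2] t 16.45
```

Request:
{"fn": "carry_out", "kwargs": {"rows": [[[0.002,-0.002,-0.038],[0,0.2,0.4],0],[[0.003,-0.002,-0.038],[0,0,0],0],[[0.003,-0.002,-0.038],[0,0,0],0],[[0.003,-0.002,-0.038],[0,0,0],0],[[0.003,-0.002,-0.038],[0,0,0],0]]}}

```text
time_s: 16.87
ee_pos: [0.4896, -0.2135, 0.2057]
orientation: [[0.009, -0.912, 0.411], [-0.002, 0.411, 0.912], [-1.0, -0.009, 0.002]]
force: [0.3, 1.4, -0.9]
finger_gap: 0.183
```

```bash
python3 - <<'E'
from h import *
go(.4552,-.3012,.18)
E
```

```text
at [ 0.4896 -0.2135  0.2057] shift [ 0.0255 -0.0044 -0.0942] norm 0.0977 turn deg to vertical [0.   0.13 0.54] gap 0.183 F [ 0.3  1.4 -0.9] t 16.87
```

Request:
{"fn": "carry_out", "kwargs": {"rows": [[[0.002,-0.001,-0.036],[0,0.1,0.4],0],[[0.006,-0.001,-0.03],[0,0,0],0],[[0.008,-0.001,-0.018],[0,0,0],0],[[0,0,0],[0,0,0],0],[[0,0,0],[0,0,0],0]]}}

```text
time_s: 17.28
ee_pos: [0.452, -0.3012, 0.1891]
orientation: [[0.002, -0.907, 0.42], [-0.002, 0.42, 0.907], [-1.0, -0.003, -0.001]]
force: [0.0, 0.5, -1.5]
finger_gap: 0.182
```

```bash
python3 - <<'E'
from h import *
img,c,o=wrist('w12')
go(.4552,-.3012,.16,o)
E
```

```text
at [ 0.452  -0.3012  0.1891] shift [ 0.0291 -0.0029  0.0014] norm 0.0293 turn deg to vertical [-0.   -0.07  0.17] gap 0.182 F [ 0.   0.5 -1.5] t 17.28
```

View pics/w12.png

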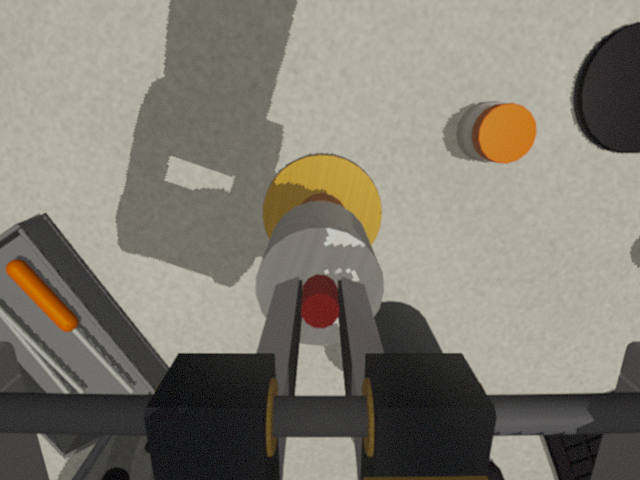

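The medium shield hangs straight at (320,270), over the copper one at (320,200). Lowering.

Request:
{"fn": "carry_out", "kwargs": {"rows": [[[0.008,-0.002,0.001],[0,0,0.1],0],[[0.01,0,0],[0,0,0],0],[[0.01,0,0],[0,0,0],0],[[0,0,0],[0,0,0],0]]}}

```text
time_s: 17.67
ee_pos: [0.4567, -0.2974, 0.1595]
orientation: [[0.002, -0.91, 0.414], [-0.002, 0.414, 0.91], [-1.0, -0.003, -0.001]]
force: [-0.8, 1.5, -2.2]
finger_gap: 0.187
```

```bash
python3 - <<'E'
from h import *
go(.4555,-.3015,.125)
E
```

```text
at [ 0.4567 -0.2974  0.1595] shift [ 0.0345 -0.0005 -0.0042] norm 0.0347 turn deg to vertical [ 0.   -0.07  0.15] gap 0.187 F [-0.8  1.5 -2.2] t 17.67
```

Request:
{"fn": "carry_out", "kwargs": {"rows": [[[0.004,-0.0005,-0.004],[0,0,0.1],0],[[0.008,0,0],[0,0,0],0],[[0.01,0,0],[0,0,0],0],[[0,0,0],[0,0,0],0]]}}

```text
time_s: 18.0
ee_pos: [0.4559, -0.2996, 0.1343]
orientation: [[-0.001, -0.911, 0.412], [-0.0, 0.412, 0.911], [-1.0, 0.001, -0.0]]
force: [-0.2, 0.1, -0.9]
finger_gap: 0.182
```

```bash
python3 - <<'E'
from h import *
go(.4555,-.3015,.0854)
E
```

```text
at [ 0.4559 -0.2996  0.1343] shift [ 0.0489 -0.0005 -0.0019] norm 0.0489 turn deg to vertical [ 0.   -0.03 -0.05] gap 0.182 F [-0.2  0.1 -0.9] t 18.0
```

Request:
{"fn": "carry_out", "kwargs": {"rows": [[[0.006,-0.0005,-0.002],[0,0,0],0],[[0.01,0,0],[0,0,0],0],[[0.01,0,0],[0,0,0],0],[[0.006,0,0],[0,0,0],0],[[0,0,0],[0,0,0],0]]}}

```text
time_s: 18.42
ee_pos: [0.4552, -0.3019, 0.0984]
orientation: [[-0.001, -0.911, 0.412], [0.0, 0.412, 0.911], [-1.0, 0.001, -0.0]]
force: [-0.0, 0.3, -0.8]
finger_gap: 0.183
```

```bash
python3 - <<'E'
from h import *
go(.4555,-.3015,.0854)
E
```

```text
at [ 0.4552 -0.3019  0.0984] shift [ 0.013  -0.0001  0.0005] norm 0.013 turn deg to vertical [ 0.   -0.02 -0.07] gap 0.183 F [-0.   0.3 -0.8] t 18.42
```

Request:
{"fn": "carry_out", "kwargs": {"rows": [[[0.004,0,0],[0,0,0],0],[[0.004,0,0],[0,0,0],0],[[0.003,0,0],[0,0,0],0],[[0,0,0],[0,0,0],0]]}}

```text
time_s: 18.75
ee_pos: [0.4552, -0.302, 0.086]
orientation: [[-0.001, -0.911, 0.412], [0.0, 0.412, 0.911], [-1.0, 0.001, -0.0]]
force: [1.2, 0.3, -1.2]
finger_gap: 0.186
```

Request:
{"fn": "carry_out", "kwargs": {"rows": [[[0.001,0,0],[0,0,0],0],[[0.001,0,0],[0,0,0],0]]}}

```text
time_s: 18.92
ee_pos: [0.4556, -0.3027, 0.0851]
orientation: [[-0.001, -0.911, 0.412], [-0.001, 0.412, 0.911], [-1.0, 0.0, -0.001]]
force: [-3.5, 0.8, 7.1]
finger_gap: 0.179
```

Contact at 7 N and at the expected height. Releasing and lifting.

Request:
{"fn": "carry_out", "kwargs": {"rows": [[[-0.0005,0,0],[0,0,0],35],[[0,0,0],[0,0,0],50],[[0,0,0],[0,0,0],50],[[0,0,0],[0,0,0],50],[[0,0,0],[0,0,0],50]]}}

```text
time_s: 19.33
ee_pos: [0.457, -0.3038, 0.0874]
orientation: [[0.003, -0.911, 0.412], [-0.004, 0.412, 0.911], [-1.0, -0.004, -0.002]]
force: [0.2, -0.2, 0.3]
finger_gap: 0.487
```

Request:
{"fn": "carry_out", "kwargs": {"rows": [[[-0.02,0,0],[0,0,0],50],[[-0.035,0,0],[0,0,0],50],[[-0.038,0,0],[0,0,0],50],[[-0.02,0,0],[0,0,0],50],[[0,0,0],[0,0,0],50]]}}

```text
time_s: 19.75
ee_pos: [0.455, -0.3016, 0.2018]
orientation: [[-0.002, -0.911, 0.412], [0.002, 0.412, 0.911], [-1.0, 0.003, 0.001]]
force: [-0.1, -0.4, -0.4]
finger_gap: 0.501
```

```bash
python3 - <<'E'
from h import *
img,c,o=wrist('w13')
go(.6055,-.2945,.21,o)
for u,s in blobs(mask(img,(175,140,60),(6,255,255)),100): print(u,s,ray(c,[u],.099).round(4))
E
```

```text
at [ 0.455  -0.3016  0.2018] shift [-0.0086 -0.1341  0.0685] norm 0.1508 turn deg to vertical [ 0.    0.03 -0.17] gap 0.501 F [-0.1 -0.4 -0.4] t 19.75
[318.1, 235.1] [308, 221, 22, 28, 471] [[ 0.4529 -0.3023  0.099 ]]
```

View pics/w13.png

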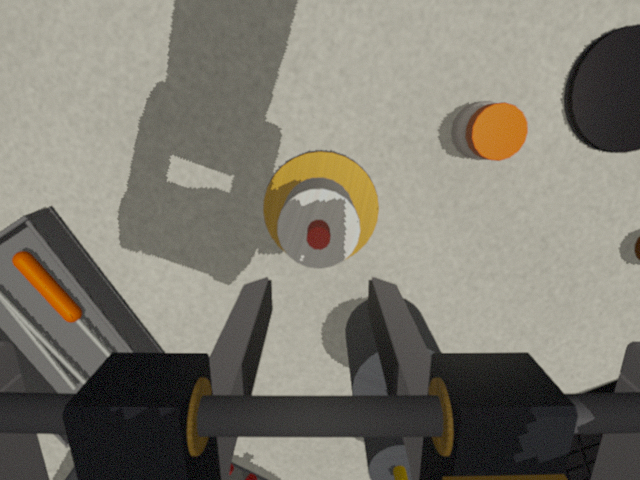

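The medium shield stands centred, with its red knob at (318,235), about (0.454,-0.302). Now to the large shield.

Request:
{"fn": "carry_out", "kwargs": {"rows": [[[-0.008,-0.03,0.015],[0,0,-0.1],50],[[-0.008,-0.034,0.017],[0,0,0],50],[[-0.008,-0.034,0.017],[0,0,0],50],[[-0.008,-0.024,0.013],[0,0,0],50],[[0,0,0],[0,0,0],50]]}}

```text
time_s: 20.22
ee_pos: [0.5912, -0.2915, 0.2187]
orientation: [[-0.015, -0.909, 0.416], [0.013, 0.416, 0.909], [-1.0, 0.019, 0.006]]
force: [1.4, -0.2, -0.1]
finger_gap: 0.5
```

```bash
python3 - <<'E'
from h import *
img,c,o=wrist('w14')
go(.6055,-.2945,.15,o)
for u,s in blobs(mask(img,(20,150,60),(34,255,255)),50): print(u,s,ray(c,[u],.121).round(4))
E
```

```text
at [ 0.5912 -0.2915  0.2187] shift [ 0.0684 -0.0156  0.0029] norm 0.0702 turn deg to vertical [ 0.    0.32 -1.11] gap 0.5 F [ 1.4 -0.2 -0.1] t 20.22
[267.4, 86.1] [191, 17, 116, 125, 4709] [[ 0.4799 -0.2784  0.121 ]]
[324.8, 255.0] [313, 240, 25, 31, 591] [[ 0.6022 -0.2923  0.121 ]]
[334.2, 364.9] [328, 354, 14, 22, 259] [[ 0.6893 -0.3235  0.121 ]]
[195.5, 417.9] [187, 378, 24, 78, 546] [[ 0.6877 -0.4497  0.121 ]]
[446.8, 429.1] [437, 395, 17, 61, 326] [[ 0.7868 -0.2624  0.121 ]]
[520.1, 477.3] [470, 475, 96, 5, 269] [[ 0.8655 -0.22    0.121 ]]
```

View pics/w14.png

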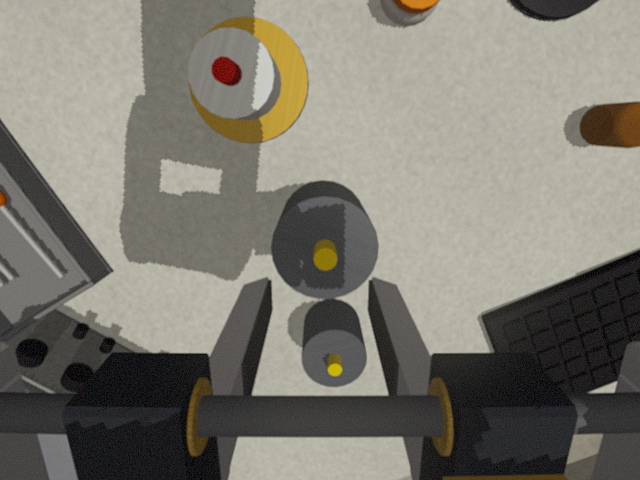

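The large shield's lid is at (325,246) with its knob top at (325,258), i.e. (0.605,-0.2937); the smaller copy sits at (334,345), so this is the right one. Descending.

Request:
{"fn": "carry_out", "kwargs": {"rows": [[[0.015,-0.009,0.003],[0,0.3,-0.9],50],[[0.022,-0.004,0.001],[0,0,0],50],[[0.02,0,0],[0,0,0],50],[[0.01,0,0],[0,0,0],50],[[0,0,0],[0,0,0],50]]}}

```text
time_s: 20.68
ee_pos: [0.5956, -0.2908, 0.1377]
orientation: [[-0.018, -0.909, 0.417], [0.009, 0.417, 0.909], [-1.0, 0.02, 0.001]]
force: [-0.2, 0.1, 0.0]
finger_gap: 0.499
```

```bash
python3 - <<'E'
from h import *
go(.605,-.2937,.105)
E
```

```text
at [ 0.5956 -0.2908  0.1377] shift [ 0.0325 -0.0104  0.0013] norm 0.0342 turn deg to vertical [-0.    0.08 -1.14] gap 0.499 F [-0.2  0.1  0. ] t 20.68
```

Request:
{"fn": "carry_out", "kwargs": {"rows": [[[0.002,-0.009,0.001],[0,0,-1.0],50],[[0.004,-0.003,0],[0,0,-0.3],50],[[0.0,0,0],[0,0,0],50]]}}

```text
time_s: 20.93
ee_pos: [0.6056, -0.2953, 0.1299]
orientation: [[0.003, -0.908, 0.419], [0.001, 0.419, 0.908], [-1.0, -0.002, 0.002]]
force: [-0.2, 0.3, -0.4]
finger_gap: 0.5
```

```bash
python3 - <<'E'
from h import *
go(.605,-.2937,.105)
print(env.get_obs()['joints'])
E
```

```text
at [ 0.6056 -0.2953  0.1299] shift [0.0249 0.0013 0.0012] norm 0.0249 turn deg to vertical [-0.    0.1   0.12] gap 0.5 F [-0.2  0.3 -0.4] t 20.93
[-0.62249147  0.3682678   1.54866569  0.00221412  1.22301153 -1.76214741]
```

Good now. Down the last 25 mm.

Request:
{"fn": "carry_out", "kwargs": {"rows": [[[0.008,0.001,0.001],[0,0.1,0.1],50],[[0.008,0,0],[0,0,0],50],[[0.005,0,0],[0,0,0],50],[[0,0,0],[0,0,0],50]]}}

```text
time_s: 21.27
ee_pos: [0.6066, -0.2952, 0.11]
orientation: [[0.004, -0.908, 0.419], [-0.003, 0.419, 0.908], [-1.0, -0.005, -0.001]]
force: [-0.3, 0.4, 0.2]
finger_gap: 0.5
```

```bash
python3 - <<'E'
from h import *
go(.605,-.2937,.105)
E
```

```text
at [ 0.6066 -0.2952  0.11  ] shift [0.005  0.0021 0.0007] norm 0.0054 turn deg to vertical [ 0.   -0.07  0.31] gap 0.5 F [-0.3  0.4  0.2] t 21.27
```

Request:
{"fn": "carry_out", "kwargs": {"newtons": 35, "rows": [[[0.004,0.002,0.001],[0,0,0.3],40],[[0,0,0],[0,0,0],25],[[0,0,0],[0,0,0],0],[[0,0,0],[0,0,0],0],[[0,0,0],[0,0,0],0]]}}

```text
time_s: 21.68
ee_pos: [0.6053, -0.2932, 0.1058]
orientation: [[-0.0, -0.908, 0.418], [-0.001, 0.418, 0.908], [-1.0, -0.0, -0.001]]
force: [1.2, 1.0, -0.3]
finger_gap: 0.178
```

Request:
{"fn": "carry_out", "kwargs": {"rows": [[[0,0,0],[0,0,0],0],[[0,0,0],[0,0,0],0],[[0,0,0],[0,0,0],0]]}}

```text
time_s: 21.93
ee_pos: [0.6054, -0.2931, 0.1058]
orientation: [[-0.0, -0.908, 0.418], [-0.001, 0.418, 0.908], [-1.0, -0.0, -0.001]]
force: [0.1, 0.1, -1.7]
finger_gap: 0.181
```

```bash
python3 - <<'E'
from h import *
go(.605,-.2937,.105)
wrist('w15')
E
```

```text
at [ 0.6054 -0.2931  0.1058] shift [ 0.0008  0.0001 -0.0007] norm 0.0011 turn deg to vertical [ 0.   -0.06  0.02] gap 0.181 F [ 0.1  0.1 -1.7] t 21.93
```

View pics/w15.png

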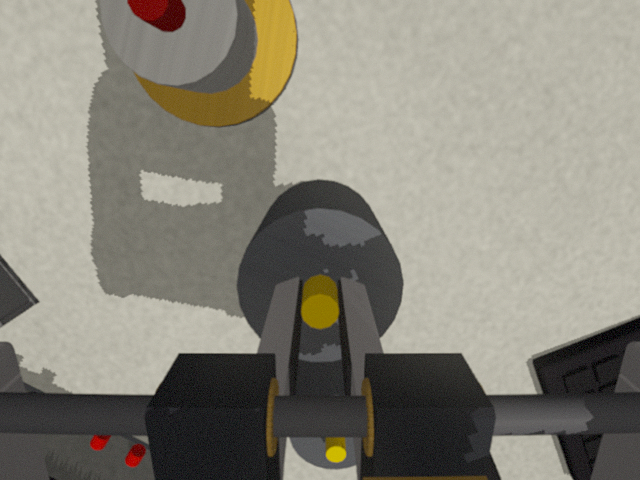

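The knob is gripped at (320,309), gap 17 mm. Lifting high enough to clear the medium knob, so TCP above 0.22.

Request:
{"fn": "carry_out", "kwargs": {"rows": [[[-0.015,0,0],[0,0,0],0],[[-0.03,0,0],[0,0,0],0],[[-0.035,0,0],[0,0,0],0],[[-0.035,0,0],[0,0,0],0],[[-0.015,0,0],[0,0,0],0]]}}

```text
time_s: 22.4
ee_pos: [0.6009, -0.2901, 0.2345]
orientation: [[-0.016, -0.908, 0.419], [0.009, 0.419, 0.908], [-1.0, 0.018, 0.002]]
force: [0.7, -1.0, -1.6]
finger_gap: 0.183
```

```bash
python3 - <<'E'
from h import *
go(.455,-.3018,.24)
E
```

```text
at [ 0.6009 -0.2901  0.2345] shift [-0.0033  0.1277 -0.0717] norm 0.1465 turn deg to vertical [-0.    0.11 -1.04] gap 0.183 F [ 0.7 -1.  -1.6] t 22.4
```

Request:
{"fn": "carry_out", "kwargs": {"rows": [[[-0.01,0,0],[0,0.1,-0.7],0],[[-0.005,0.02,-0.01],[0,0,0],0],[[-0.001,0.03,-0.017],[0,0,0],0],[[-0.001,0.03,-0.017],[0,0,0],0],[[0,0.022,-0.014],[0,0,0],0]]}}

```text
time_s: 22.82
ee_pos: [0.4854, -0.3003, 0.2602]
orientation: [[0.007, -0.911, 0.413], [-0.005, 0.413, 0.911], [-1.0, -0.008, -0.002]]
force: [0.4, -0.1, -2.3]
finger_gap: 0.18
```

```bash
python3 - <<'E'
from h import *
go(.455,-.3018,.24)
E
```

```text
at [ 0.4854 -0.3003  0.2602] shift [ 0.02    0.0272 -0.0139] norm 0.0365 turn deg to vertical [-0.   -0.13  0.47] gap 0.18 F [ 0.4 -0.1 -2.3] t 22.82
```

Request:
{"fn": "carry_out", "kwargs": {"rows": [[[0.002,0.014,-0.008],[0,-0.1,0.3],0],[[0.003,0.006,-0.004],[0,0,0],0],[[0.003,0,0],[0,0,0],0],[[0,0,0],[0,0,0],0]]}}

```text
time_s: 23.15
ee_pos: [0.4565, -0.3026, 0.2518]
orientation: [[0.002, -0.909, 0.417], [-0.002, 0.417, 0.909], [-1.0, -0.002, -0.001]]
force: [0.4, -0.6, -2.9]
finger_gap: 0.181
```

```bash
python3 - <<'E'
from h import *
img,c,o=wrist('w16')
go(.455,-.3018,.22,o)
E
```

```text
at [ 0.4565 -0.3026  0.2518] shift [0.0318 0.0018 0.0001] norm 0.0318 turn deg to vertical [ 0.   -0.06  0.14] gap 0.181 F [ 0.4 -0.6 -2.9] t 23.15
```

View pics/w16.png

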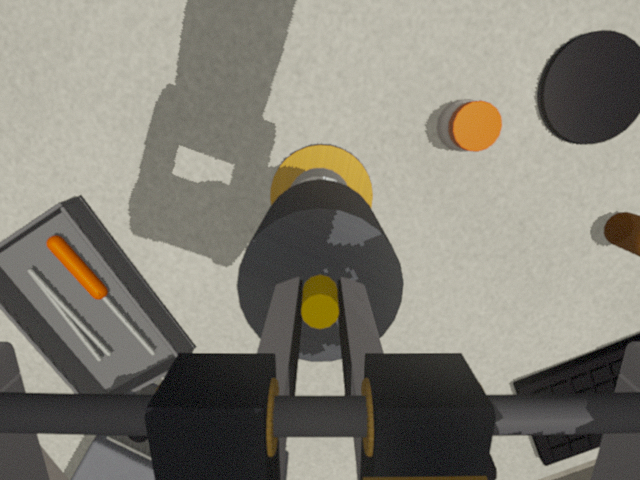

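The large shield hangs straight at (320,270), directly over the medium one at (320,180). Lowering in stages.

Request:
{"fn": "carry_out", "kwargs": {"rows": [[[0.008,0.001,0],[0,0,0.1],0],[[0.01,0,0],[0,0,0],0],[[0.008,0,0],[0,0,0],0],[[0,0,0],[0,0,0],0]]}}

```text
time_s: 23.53
ee_pos: [0.4584, -0.3016, 0.2228]
orientation: [[0.0, -0.91, 0.414], [-0.001, 0.414, 0.91], [-1.0, -0.001, -0.001]]
force: [0.4, 0.0, -4.1]
finger_gap: 0.184
```

```bash
python3 - <<'E'
from h import *
go(.4555,-.3022,.19)
E
```

```text
at [ 0.4584 -0.3016  0.2228] shift [ 0.0328  0.0024 -0.0017] norm 0.033 turn deg to vertical [ 0.   -0.03  0.04] gap 0.184 F [ 0.4  0.  -4.1] t 23.53
```

Request:
{"fn": "carry_out", "kwargs": {"rows": [[[0.006,0.002,-0.002],[0,0,0],0],[[0.01,0,0],[0,0,0],0],[[0.008,0,0],[0,0,0],0],[[0,0,0],[0,0,0],0]]}}

```text
time_s: 23.87
ee_pos: [0.4557, -0.302, 0.1948]
orientation: [[-0.001, -0.911, 0.413], [0.001, 0.413, 0.911], [-1.0, 0.002, 0.0]]
force: [0.4, -0.4, -2.2]
finger_gap: 0.181
```

```bash
python3 - <<'E'
from h import *
go(.4555,-.3022,.15)
E
```

```text
at [ 0.4557 -0.302   0.1948] shift [ 0.0448  0.0001 -0.0003] norm 0.0448 turn deg to vertical [ 0.    0.02 -0.09] gap 0.181 F [ 0.4 -0.4 -2.2] t 23.87
```

Request:
{"fn": "carry_out", "kwargs": {"rows": [[[0.008,0,0],[0,0,-0.1],0],[[0.012,0,0],[0,0,0],0],[[0.012,0,0],[0,0,0],0],[[0.006,0,0],[0,0,0],0],[[0,0,0],[0,0,0],0]]}}

```text
time_s: 24.28
ee_pos: [0.4555, -0.3019, 0.1523]
orientation: [[0.0, -0.911, 0.413], [0.001, 0.413, 0.911], [-1.0, 0.0, 0.001]]
force: [-0.7, 1.0, -2.8]
finger_gap: 0.184
```

```bash
python3 - <<'E'
from h import *
go(.4555,-.3022,.118)
E
```

```text
at [ 0.4555 -0.3019  0.1523] shift [ 0.0343 -0.0001 -0.0003] norm 0.0343 turn deg to vertical [-0.    0.04 -0.01] gap 0.184 F [-0.7  1.  -2.8] t 24.28
```

Request:
{"fn": "carry_out", "kwargs": {"rows": [[[0.006,0,0],[0,0,0],0],[[0.008,0,0],[0,0,0],0],[[0.006,0,0],[0,0,0],0],[[0.002,0,0],[0,0,0],0],[[0,0,0],[0,0,0],0]]}}

```text
time_s: 24.7
ee_pos: [0.4556, -0.302, 0.1278]
orientation: [[0.0, -0.911, 0.413], [0.001, 0.413, 0.911], [-1.0, 0.0, 0.001]]
force: [0.3, -0.3, -3.3]
finger_gap: 0.183
```

```bash
python3 - <<'E'
from h import *
go(.4555,-.3022,.118)
E
```

```text
at [ 0.4556 -0.302   0.1278] shift [ 0.0098  0.     -0.0003] norm 0.0098 turn deg to vertical [-0.    0.03 -0.  ] gap 0.183 F [ 0.3 -0.3 -3.3] t 24.7
```

Request:
{"fn": "carry_out", "kwargs": {"rows": [[[0.003,0,0],[0,0,0],0],[[0.003,0,0],[0,0,0],0],[[0.002,0,0],[0,0,0],0],[[0,0,0],[0,0,0],0]]}}

```text
time_s: 25.03
ee_pos: [0.4561, -0.3025, 0.1198]
orientation: [[0.001, -0.911, 0.413], [-0.001, 0.413, 0.911], [-1.0, -0.002, 0.0]]
force: [0.0, 0.2, -2.6]
finger_gap: 0.179
```

Request:
{"fn": "carry_out", "kwargs": {"rows": [[[0.001,0,0],[0,0,0],0],[[0.001,0,0],[0,0,0],0]]}}

```text
time_s: 25.2
ee_pos: [0.4564, -0.3027, 0.1182]
orientation: [[0.002, -0.911, 0.413], [-0.001, 0.413, 0.911], [-1.0, -0.002, -0.0]]
force: [0.0, -1.1, -2.9]
finger_gap: 0.18
```

Request:
{"fn": "carry_out", "kwargs": {"rows": [[[0.001,0,0],[0,0,0],0],[[0.001,0,0],[0,0,0],0]]}}

```text
time_s: 25.37
ee_pos: [0.4572, -0.3031, 0.1178]
orientation: [[0.004, -0.911, 0.413], [-0.002, 0.413, 0.911], [-1.0, -0.004, -0.0]]
force: [-3.4, 2.2, 6.6]
finger_gap: 0.18
```

Contact at 6.6 N and at the expected height. Releasing and lifting.

Request:
{"fn": "carry_out", "kwargs": {"rows": [[[-0.0005,0,0],[0,0,0],35],[[0,0,0],[0,0,0],50],[[0,0,0],[0,0,0],50],[[0,0,0],[0,0,0],50],[[0,0,0],[0,0,0],50]]}}

```text
time_s: 25.78
ee_pos: [0.4586, -0.3047, 0.1203]
orientation: [[0.007, -0.911, 0.413], [-0.006, 0.413, 0.911], [-1.0, -0.009, -0.003]]
force: [0.5, 1.1, -0.9]
finger_gap: 0.486
```

Request:
{"fn": "carry_out", "kwargs": {"rows": [[[-0.02,0,0],[0,0,0],50],[[-0.035,0,0],[0,0,0],50],[[-0.038,0,0],[0,0,0],50],[[-0.02,0,0],[0,0,0],50],[[0,0,0],[0,0,0],50]]}}

```text
time_s: 26.2
ee_pos: [0.4562, -0.3027, 0.2345]
orientation: [[0.002, -0.911, 0.413], [-0.001, 0.413, 0.911], [-1.0, -0.002, -0.0]]
force: [0.4, -0.3, 0.6]
finger_gap: 0.502
```

```bash
python3 - <<'E'
from h import *
img,c,o=wrist('w17')
go(.45,-.1,.24,o)
for u,s in blobs(mask(img,(20,150,60),(34,255,255)),50): print(u,s,ray(c,[u],.133).round(4))
s=env.read_camera('scene');cv2.imwrite('pics/s2.png',s[:,:,::-1])
m=cv2.resize(img[60:380,120:520],None,fx=1,fy=1)[:,:,::-1]
cv2.imwrite('pics/both.png',np.hstack([m,cv2.resize(s[120:280,100:300],None,fx=2,fy=2)[:,:,::-1]]))
E
```

```text
at [ 0.4562 -0.3027  0.2345] shift [-0.0057  0.0894  0.1821] norm 0.2029 turn deg to vertical [ 0.   -0.01  0.13] gap 0.502 F [ 0.4 -0.3  0.6] t 26.2
[324.5, 168.7] [269, 147, 105, 65, 1977] [[ 0.4119 -0.2794  0.133 ]]
[320.0, 234.5] [308, 220, 25, 30, 575] [[ 0.4543 -0.3021  0.133 ]]
[195.2, 419.4] [187, 378, 24, 78, 555] [[ 0.5611 -0.4687  0.133 ]]
[446.1, 428.5] [436, 390, 18, 66, 376] [[ 0.6594 -0.275   0.133 ]]
[395.6, 448.5] [389, 438, 15, 22, 227] [[ 0.6614 -0.3227  0.133 ]]
[541.2, 477.0] [518, 474, 47, 6, 142] [[ 0.7502 -0.2128  0.133 ]]
```

View pics/both.png

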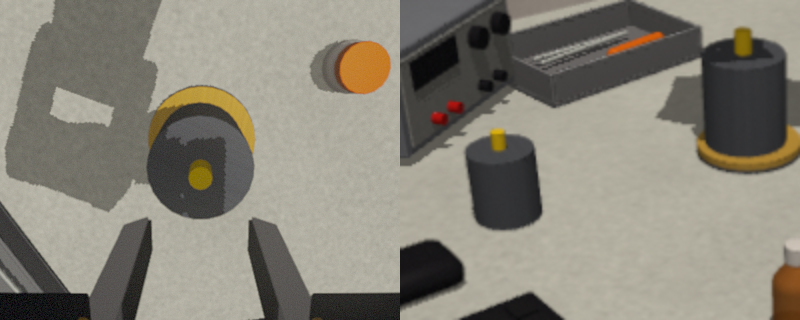

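The large shield stands flat on the stage. Its knob is at about (0.456,-0.303), roughly 3 mm off the stage centre, and the jar and bottle haven't moved. Handing in.

```bash
python3 -c "
from rig import env
print(env.sign_off())"
```

```text
the job is handed in; nothing more can be done
None
```

I stood the blue sample on the brass stage and covered it with the copper, aluminium and large dark steel shields, in that order, and handed the job in at about 26 s. The hand-in reports no verdict.

- **Placing:** each piece was lowered until it touched with 7–10 N, at the height expected for standing on the stage, then released. From the wrist camera, each sits within about 4 mm of the stage centre; the limit is 10 mm.
- **Large shield:** two dark cans have yellow knobs. I took the bigger one, whose lid measured 85 mm across, and left the smaller copy alone.
- **Final state:** the last wrist and scene pictures show the large shield upright and flat on the stage, with the gripper open and clear above it. The gripper never went to the green sample, jar, bottle or brown roll, and the jar and bottle stand undisturbed in the last pictures. I took no final picture of the green sample or the roll.
- **Disagreement:** the scene camera placed the stage about 14 mm away from where the top and wrist cameras did. Those two agreed within about 2 mm, so I used them for all positions.

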